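# Weigh a brake pad on the counter scale

## Robot

A 6-joint arm with a two-finger parallel gripper is mounted at the origin on the work surface. World frame = base frame: x ahead of the robot, y to its left, z up, the work surface at z = 0. Lengths are in m, angles in rad, forces in N, time in s.
With the tool pointing down it reaches from about 0.35 to 0.85 m from the base axis. Payload 8.1 kg.
Tool frame: the origin (TCP) lies on the centre line of the jaws, within the pads' length; the fingertips stand 11 mm ahead of it and the grasp point (between the pads) lies 8 mm behind it; z points along the fingers, y is the direction in which the jaws open and shut (so a half turn about z gives the same grasp; the last joint's range is limited). The gripper opens to 93 mm and grips with 3 to 60 N. Pads are 15 mm wide; open, the fingers measure 128 mm over their backs; the gripper's body (75 mm by 188 mm) begins 65 mm behind the grasp point.
Start: joints at [-0.085, 0.13, 1.488, -0, 1.523, -0.085], TCP at [0.6, 0, 0.199] pointing down, gripper open.
Joint ranges: [-2.96, 2.96], [-0.89, 2.26], [0.02, 2.5], [-1.34, 4.48], [0, 2.73], [-2.66, 2.66]. Speed limits (rad/s): [2.39, 2.39, 2.79, 3.14, 3.14, 3.14].

## Interface

Orientations are given as a 3x3 rotation matrix whose columns are the frame's x, y, z axes.
In Python, from rig import readout, vision, arm, spotter gives the robot as it stands.
- The arm moves only by the tool drive_tool, never from a script. Its argument "motion" is a list of rows, each a list of 7 numbers: the shift along the tool's x, y, z in units of 100 mm (1.0 is 100 mm), then the turn, a rotation vector about the tool's x, y, z in units of 1.5 rad (1.0 is 1.5 rad), then the finger opening in mm, from 0 to 93. In form: [[x, y, z, ax, ay, az, grip], ...]. A call has 1 to 20 rows; each row is the pose to reach, as a shift and turn from the pose measured when the call began, along the tool's axes at that moment; what a row does not reach only later rows make up. A row lasts 1/10 s, in which the tool goes at most 50 mm and 8.59 degrees, less where a joint would pass 70% of its speed; a pose out of reach is approached as far as the arm can. A call with a number of a shift or a turn outside -1 to 1 is refused whole. A call with a gripper value outside its range is refused whole. The fingers move at their own pace and stop on an object; "force" is the grip in N (left out, the last holds). Time passes only in rows, so rows that repeat a pose let the fingers close. It gives the time, the measured TCP pose, the force and the opening at its end, in the units of the state.
- readout.read_state(): the state, without advancing time (a new reading comes with each control period).
- vision.read_camera(name): name is "scene" or "side" or "wrist"; returns a dict with "color" (384x512x3 uint8, red, green, blue), "fovy" (degrees; the focal length in pixels is half the picture's height over the tangent of half this angle, whatever the lens; pixels are square), "cx", "cy" (the principal point, pixels), "extrinsics" (4x4, takes a point from camera to world coordinates); the wrist camera has in their place "mount" (4x4, takes a point from camera to tool coordinates, whose origin is the TCP and whose axes are the flange's). Camera axes: x right, y down, z forward; pixel columns grow to the right and rows downward; lengths in m; the calibration is good to about 2 mm. A picture is of the moment at which its call begins: read the wrist's pose just before it. There is no depth.
- arm.sign_off(): hands the job in, once; it reports no verdict.
Trained networks look in the newest picture that a camera, given by its name, has taken for a name from the list of things; names that differ only in an ending like _2 or _b are one class to them, and where a whole thing is asked for, a point or a joint stands for the part that bears it (a point fixed in the world has none). Each returns a list of dicts, best first, with "conf" (0 to 1); they miss things now and then, are a little off and sometimes report something else, mostly with a low value. They report only what shows in the picture. A call takes as long as a camera call. They do not tell look-alikes from the thing itself.
- spotter.spot_in(camera, query): "bbox" ([left, top, right, bottom] in pixels, round what is visible of it).
The state is a dict: "clock": time; "qpos": joint angles; "joint_vel": joint speeds; "joint_torque": joint torques, N m; "position": TCP position; "tcp_rot": TCP orientation; "contact_force": force on the tool from outside, world axes, zero at the start; "moment": the same for the moment, N m; "finger_gap": finger opening in m.
Only numpy, scipy, OpenCV 4.12 (cv2) and the standard library are available. Lean on these libraries where they do the work, as an engineer would, in place of code of your own. Each camera call takes 0.05 s, during which the arm holds its last target.

## Task

Take the smaller of the two brake pads out of the slotted rack and weigh it: lay it flat on the little pan of the counter scale, steel backing plate down and lining up, lined up with the pan and centred so that no edge of it hangs over. Set it down gently, never driving the pan down near its stop, let go, and leave everything else on the counter where it is.

Things in the scene. Friction and masses are not known exactly. Their poses are not given: they have to be found in the camera images.
- pad: The smaller brake pad (110 x 50 x 17 mm, 0.24 to 0.48 kg), at first standing on a long edge in either slot of the rack, lining away from the robot. Origin: middle of length and thickness of that lower edge. Own y: along the 110 mm; z: up the 50 mm height as it stands; x: across the thickness, from the steel face (x = -8.5 mm) to the lining's face (+8.5 mm). As wanted on the pan, x points up.
- pad_face (a point): Centre of the smaller pad's outer steel face (pad x = -8.5, y = 0, z = 25 mm), axes as the pad's. The bright steel plate is 110 x 50 x 5 mm; two dark lining blocks 12 mm thick cover the middle 84 mm of its length over all its 50 mm width, flush with the long edges, with a 4 mm slot between them; bare plate sticks out 13 mm at each end.
- pad_corner0 (a point): Corner of the smaller pad's outer steel face, at pad x = -8.5, y = -55, z = 0 mm.
- pad_corner1 (a point): Corner of the smaller pad's outer steel face, at pad x = -8.5, y = 55, z = 0 mm.
- pad_corner2 (a point): Corner of the smaller pad's outer steel face, at pad x = -8.5, y = -55, z = 50 mm.
- pad_corner3 (a point): Corner of the smaller pad's outer steel face, at pad x = -8.5, y = 55, z = 50 mm.
- big_pad: The larger brake pad, same build: 135 mm long, 64 mm high, 17 mm thick, standing in the rack's other slot. Origin: the middle of its lower long edge. Leave it alone.
- rack: Fixed dark steel rack: base plate 170 (x) x 150 (y) x 4 mm, two slots along its y, centred at x = -40 and +40 mm. Each slot is 22 mm wide between two lips 3 mm thick and 130 mm long, tops 22 mm above the counter; pads stand on the base plate. Origin: centre of its underside.
- scale: Fixed grey counter scale: housing 150 (x) x 180 (y) x 45 mm high, with a 30 mm high display part reaching to x = -123 mm towards the robot. Origin: centre of the housing's underside.
- pan_top (a point): Centre of the top face of the scale's pan, a flat rimless aluminium plate 66 (x) x 126 (y) x 5 mm on a stem, 75 mm above the counter when empty, with nothing but open air around it above the 45 mm housing. Axes as the scale's: y along the 126 mm side, z up.
- pan (a joint): How far the pan has sunk, m: 0 empty, grows downward, hard stop at 0.014. Sprung at about 800 N/m, so the resting pad sinks it by 1.5 to 5 mm; damped.
- tape: Loose roll of tape lying flat, 100 mm across, 24 mm high. Between it and the wrench, and between rack and scale, the counter is always clear from x = 0.47 to 0.61 and y = -0.10 to 0.10 m. Origin: centre of underside.
- wrench: Loose wrench lying on the near side of the counter, 170 mm long along its x. Origin: underside.
- can: Loose standing metal can, 60 mm across, 120 mm high. Origin: centre of underside.
- carton: Loose small cardboard carton, 90 x 120 x 60 mm. Origin: centre of underside.
- jar: Loose white jar, 70 mm across, 70 mm high. Origin: centre of underside.
- screwdriver: Loose screwdriver lying, 190 mm long along its x. Origin: underside.
Not all that is in view belongs to the job. Leave any red or yellow look-alike of the pad alone.

How it is judged:
By the outcome, as a careful person would: the job done as asked, in the order asked, and still so for the second after the job is handed in, with the robot touching nothing.
It also fails if it takes over 53 s, if anything falls off the work surface, if the arm or the gripper's body presses on something with over 40 N, if the wrist force passes 120 N, or if a joint passes its speed limit or range.

## Working session

There is one attempt and no reset: what is moved stays moved. The work goes in short steps, Python scripts to look and compute and a tool call to move; the robot and the scene stay as the last step left them, time stands still between calls to the robot, and variables do not carry over. Pictures are saved under pics/ and viewed, and the job is handed in when it is done.

Besides the shell and the picture viewer there is one more tool, called after "Call:" by a JSON object that holds its "api" and its "payload", one argument or row to a line. drive_tool: Moves the arm, as the interface text tells. Shifts and turns lie within -1 to 1; 1 stands for 100 mm of shift or 1.5 rad of turn. Its arguments: {"type":"object","properties":{"motion":{"type":"array","items":{"type":"array","items":{"type":"number"}}},"force":{"type":"number"}},"required":["motion"]}

```bash
ls; mkdir -p pics; cat > h.py <<'E'
import numpy as np, cv2
from rig import readout, vision, arm, spotter
def K(c):
    h=c["color"].shape[0]; f=h/2/np.tan(np.radians(c["fovy"])/2); return f
def ext(c,st=None):
    if "extrinsics" in c: return np.array(c["extrinsics"])
    T=np.eye(4); T[:3,:3]=st["tcp_rot"]; T[:3,3]=st["position"]
    return T@np.array(c["mount"])
def ray(c,E,u,v):
    f=K(c); d=E[:3,:3]@np.array([(u-c["cx"])/f,(v-c["cy"])/f,1]); return E[:3,3],d
def at_z(c,E,u,v,z):
    o,d=ray(c,E,u,v); return o+d*(z-o[2])/d[2]
def proj(c,E,p):
    q=E[:3,:3].T@(np.array(p)-E[:3,3]); f=K(c); return np.array([c["cx"]+f*q[0]/q[2],c["cy"]+f*q[1]/q[2]])
def save(n,im): cv2.imwrite("pics/"+n,cv2.cvtColor(im,cv2.COLOR_RGB2BGR))
E
python3 - <<'E'
from h import *
import pickle
np.set_printoptions(precision=4,suppress=True)
st=readout.read_state(); print(st)
D={}
for n in ["scene","side","wrist"]:
    st=readout.read_state(); c=vision.read_camera(n); D[n]=(c,ext(c,st)); save(n+"0.png",c["color"])
    print(n,c["fovy"],c["cx"],c["cy"],c.keys()); print(D[n][1])
    for q in ["pad","big_pad","rack","scale","pan"]:
        print(q,[(np.round(r["bbox"]),round(r["conf"],2)) for r in spotter.spot_in(n,q)])
pickle.dump(D,open("d0.pkl","wb"))
E
```

```text
pics
{'clock': 0.0, 'qpos': array([-0.0854,  0.1311,  1.4892, -0.    ,  1.523 , -0.0854]), 'joint_vel': array([-0.0007, -0.0013, -0.0011, -0.0009, -0.0005, -0.0004]), 'joint_torque': array([ -0.0016, -55.9853, -49.1756,   0.0767,   0.0359,  -0.0003]), 'position': array([0.5994, 0.0001, 0.1984]), 'tcp_rot': array([[-0.    ,  1.    , -0.0018],
       [ 1.    ,  0.    ,  0.0001],
       [ 0.0001, -0.0018, -1.    ]]), 'contact_force': array([ 0.0898, -0.4459,  0.7719]), 'moment': array([ 0.0161, -0.0006, -0.0153]), 'finger_gap': 0.0931433967508558}
scene 55.32499502227654 251.75906924747 190.324656411753 dict_keys(['color', 'fovy', 'cx', 'cy', 'extrinsics'])
[[ 0.3144  0.6276 -0.7122  1.2786]
 [ 0.9493 -0.2045  0.2388 -0.267 ]
 [ 0.0042 -0.7512 -0.6601  0.8441]
 [ 0.      0.      0.      1.    ]]
pad [(array([164., 196., 203., 211.]), 0.82), (array([135., 178., 155., 201.]), 0.82), (array([163., 224., 210., 246.]), 0.72), (array([172., 244., 210., 269.]), 0.65), (array([335., 186., 377., 209.]), 0.24)]
big_pad [(array([164., 222., 210., 248.]), 0.68), (array([234., 188., 249., 226.]), 0.
[... 551 characters left out ...]
., 159., 325., 201.]), 0.63), (array([292., 233., 315., 291.]), 0.56)]
rack [(array([276., 249., 367., 300.]), 0.71)]
scale [(array([207., 138., 282., 187.]), 0.87), (array([317., 239., 347., 274.]), 0.43)]
pan [(array([235., 138., 268., 158.]), 0.8)]
wrist 71.83070729348152 261.6385212115028 187.9059414843313 dict_keys(['color', 'fovy', 'cx', 'cy', 'mount'])
[[ 1.     -0.0003  0.0006  0.6003]
 [-0.0001 -0.9602 -0.2792  0.0783]
 [ 0.0006  0.2792 -0.9602  0.3848]
 [ 0.      0.      0.      1.    ]]
pad [(array([273., 269., 281., 333.]), 0.92)]
big_pad [(array([218., 258., 234., 353.]), 0.62)]
rack [(array([197., 255., 305., 332.]), 0.72)]
scale [(array([197., 254., 305., 332.]), 0.33)]
pan []
```

View pics/scene0.png

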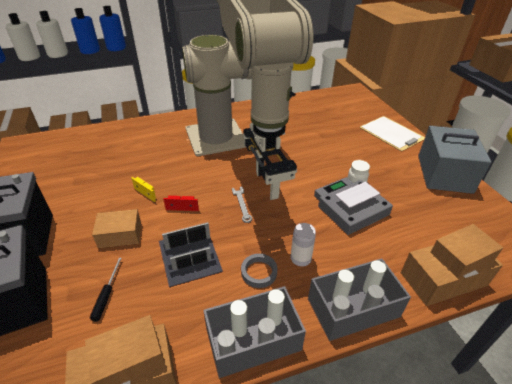

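View pics/side0.png

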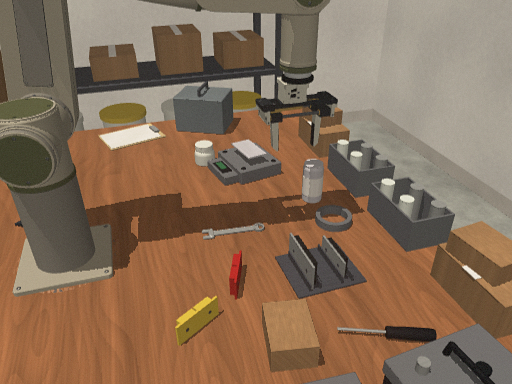

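View pics/wrist0.png

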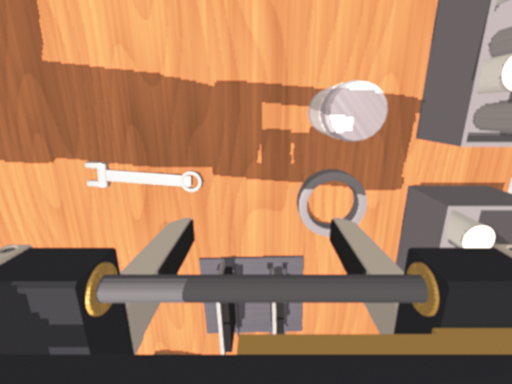

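The rack holds two pads. The near one is at scene (187,235) / side (302,260), and the far one at scene (192,257) / side (335,258). The red (181,204) and yellow (145,188) pieces are decoys. I'll enlarge to confirm which rack pad is smaller.

```bash
python3 - <<'E'
from h import *
import pickle
D=pickle.load(open("d0.pkl","rb"))
def crop(n,x0,y0,x1,y1,s,o): 
    im=D[n][0]["color"][y0:y1,x0:x1]; return cv2.resize(im,None,fx=s,fy=s,interpolation=cv2.INTER_CUBIC)
a=crop("side",270,225,370,300,5,0); b=crop("wrist",190,245,315,365,4,0)
save("c_side.png",a); save("c_scene.png",crop("scene",150,215,230,290,7,0)); save("c_scale.png",crop("scene",310,170,400,240,7,0)); save("c_sscale.png",crop("side",200,130,290,195,7,0))
E
```

```text
(no output)
```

View pics/c_side.png

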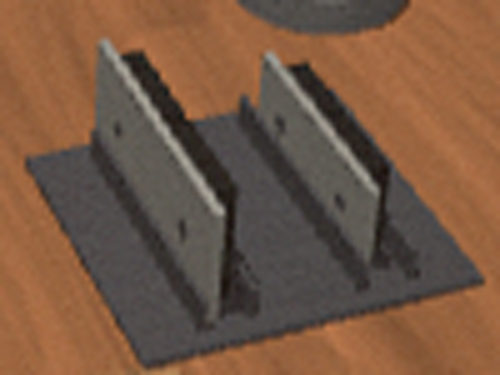

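View pics/c_scene.png

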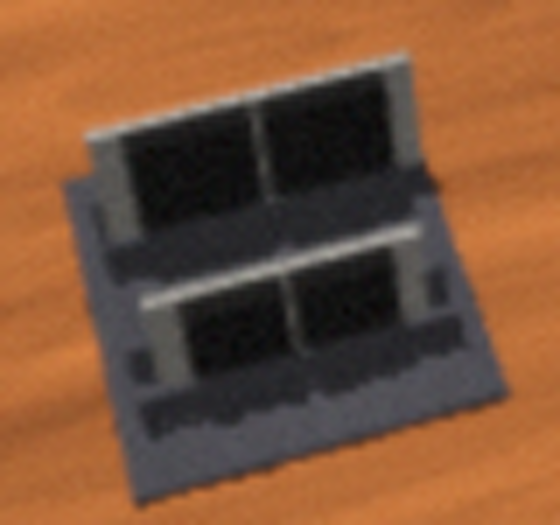

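View pics/c_scale.png

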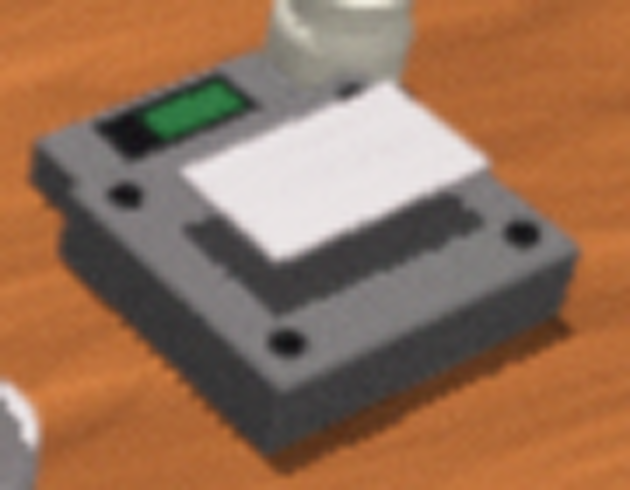

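View pics/c_sscale.png

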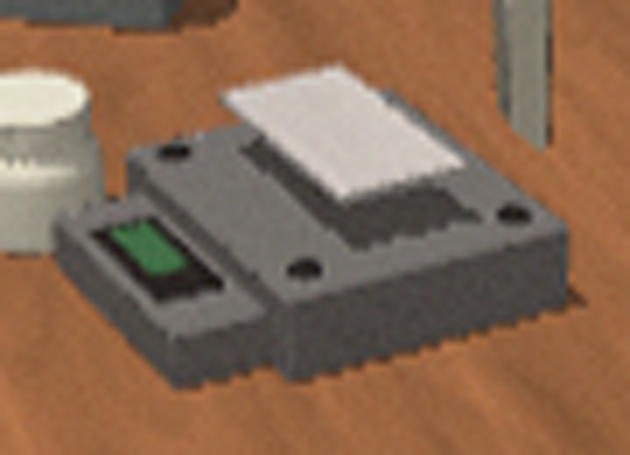

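The crops confirm it: the far rack pad, scene (192,257), is clearly shorter and lower than the near one (40 px against 46 px, even though it is nearer the camera). It is the small pad, with its steel face towards the robot. Next I'll fit the poses.

```bash
python3 - <<'E'
from h import *
import pickle
from scipy.optimize import least_squares
np.set_printoptions(precision=4,suppress=True)
D=pickle.load(open("d0.pkl","rb"))
S=lambda L: [(np.array(p)/7+[150,215]) for p in L]
sc={ "pad":[((170,258.3),(-8.5,-55,50)),((210.3,248.1),(-8.5,55,50))]}
# direct
for n,pts in {"scene":[(170,258.3),(210.3,248.1)],"side":[(323,236.6),(345.6,264)]}.items():
    c,E=D[n]
    P=[at_z(c,E,*p,0.054) for p in pts]; d=P[1]-P[0]; print("pad top",n,P,np.linalg.norm(d),np.degrees(np.arctan2(d[1],d[0])))
rk=[(p[0]/7+150,p[1]/7+215) for p in [(65,183),(138,503),(508,395)]]
c,E=D["scene"]; print("rack",[at_z(c,E,*p,0.004) for p in rk])
rk=[(p[0]/5+270,p[1]/5+225) for p in [(28,160),(145,365),(483,280)]]
c,E=D["side"]; print("rack",[at_z(c,E,*p,0.004) for p in rk])
for n,L in {"scene":[(182,175),(388,82),(490,160),(277,262)],"side":[(220,95),(340,67),(465,162),(345,198)]}.items():
    c,E=D[n]; o=[310,170] if n=="scene" else [200,130]
    P=np.array([at_z(c,E,*(np.array(p)/7+o),0.075) for p in L]); print("pan",n,P.mean(0)); 
    e=[P[(i+1)%4]-P[i] for i in range(4)]; print([ (round(np.linalg.norm(x),4),round(np.degrees(np.arctan2(x[1],x[0])),1)) for x in e])
c,E=D["wrist"]
for nm,p,z in [("wrench",(100,178),0),("wrench",(190,180),0),("tape",(332,203),.02),("can top",(358,105),.12)]: print(nm,at_z(c,E,*p,z))
print("mount",c["mount"])
E
```

```text
pad top scene [array([ 0.6213, -0.2779,  0.054 ]), array([ 0.6206, -0.1665,  0.054 ])] 0.11140483973556178 90.35483037012116
pad top side [array([ 0.6153, -0.1747,  0.054 ]), array([ 0.6212, -0.2834,  0.054 ])] 0.10885437932542005 -86.86986320784573
rack [array([ 0.5053, -0.2991,  0.004 ]), array([ 0.6749, -0.2941,  0.004 ]), array([ 0.6706, -0.1472,  0.004 ])]
rack [array([ 0.4999, -0.1567,  0.004 ]), array([ 0.5031, -0.3047,  0.004 ]), array([ 0.6715, -0.3002,  0.004 ])]
pan scene [0.569  0.3239 0.075 ]
[(np.float64(0.1261), np.float64(103.0)), (np.float64(0.0641), np.float64(13.1)), (np.float64(0.1285), np.float64(-77.0)), (np.float64(0.0642), np.float64(-169.0))]
pan side [0.5692 0.3182 0.075 ]
[(np.float64(0.0658), np.float64(11.7)), (np.float64(0.1225), np.float64(-77.9)), (np.float64(0.0658), np.float64(-163.8)), (np.float64(0.1277), np.float64(102.1))]
wrench [ 0.359  -0.0181  0.    ]
wrench [ 0.4932 -0.0212  0.    ]
tape [ 0.7031 -0.0507  0.02  ]
can top [0.6924 0.0837 0.12  ]
mount [[-0.0001 -0.9602 -0.2792  0.0783]
 [ 1.     -0.0003  0.0005  0.0003]
 [-0.0006 -0.2792  0.9602 -0.1853]
 [ 0.      0.      0.      1.    ]]
```

```bash
python3 - <<'E'
from h import *
import pickle
np.set_printoptions(precision=4,suppress=True)
D=pickle.load(open("d0.pkl","rb"))
c,E=D["wrist"]
for p in [(.503,-.15,.004),(.672,-.148,.004),(.503,-.3,.004),(.672,-.297,.004),(.6195,-.17,.054),(.6195,-.28,.054)]: print(p,proj(c,E,p), proj(*D["scene"],p))
c,E=D["scene"]; print(at_z(c,E,237,190,0),at_z(c,E,248,220,0))
c,E=D["side"]; print(at_z(c,E,205,236,0),at_z(c,E,265,228,0))
im=D["wrist"][0]["color"][150:340]; save("w1.png",cv2.resize(im,None,fx=1.5,fy=1.5))
E
```

```text
(0.503, -0.15, 0.004) [201.4103 257.6585] [207.7652 229.1688]
(0.672, -0.148, 0.004) [305.8086 256.5158] [222.4263 271.888 ]
(0.503, -0.3, 0.004) [206.774  332.4878] [158.8755 240.6576]
(0.672, -0.297, 0.004) [301.9122 331.064 ] [168.4626 286.2462]
(0.6195, -0.17, 0.054) [274.6496 287.9913] [208.9736 248.1159]
(0.6195, -0.28, 0.054) [273.701 347.668] [169.1175 257.9932]
[ 0.3502 -0.0101  0.    ] [ 0.5005 -0.0182  0.    ]
[ 0.3504 -0.0136  0.    ] [ 0.5143 -0.0271  0.    ]
```

View pics/w1.png

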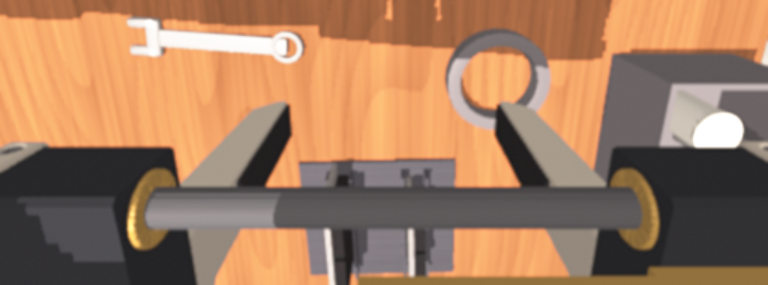

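The wrench reaches x≈0.51 at y≈-0.02, so I'll use the open spot around (0.57, 0.10) to re-grasp. First I'll move above the pad and look.

Call:
{"api": "drive_tool", "payload": {
  "motion": [
    [-0.2,0.05,0,0,0,0,93],
    [-0.5,0.12,0,0,0,0,80],
    [-0.8,0.2,0,0,0,0,70],
    [-1.0,0.29,0,0,0,0,60],
    [-1.0,0.29,0,0,0,-0.0175,60]
  ]
}}

```text
clock: 1.4
position: [0.6294, -0.1028, 0.1992]
tcp_rot: [[-0.024, 1.0, -0.0], [1.0, 0.024, -0.001], [-0.001, -0.0, -1.0]]
contact_force: [-0.3, 0.3, 0.0]
finger_gap: 0.0657
```

Call:
{"api": "drive_tool", "payload": {
  "motion": [
    [-0.3,0,0,0,0,0,60],
    [-0.6,0,0,0,0,0,60],
    [-0.9,0,0,0,0,0,60],
    [-1.0,0,0,0,0,0,60],
    [-1.0,0,0,0,0,0,60]
  ]
}}

```text
clock: 1.9
position: [0.6315, -0.2033, 0.199]
tcp_rot: [[-0.023, 1.0, -0.0], [1.0, 0.023, -0.0], [-0.0, -0.0, -1.0]]
contact_force: [-0.5, 0.5, -0.1]
finger_gap: 0.0601
```

```bash
python3 - <<'E'
from h import *
import pickle
np.set_printoptions(precision=4,suppress=True)
st=readout.read_state(); c=vision.read_camera("wrist"); E=ext(c,st); pickle.dump((c,E,st),open("w2.pkl","wb"))
print(st["clock"],st["position"],st["tcp_rot"],st["finger_gap"],st["qpos"],st["contact_force"])
save("w2.png",cv2.resize(c["color"],None,fx=1.5,fy=1.5))
for q in ["pad","big_pad","rack"]: print(q,[(np.round(r["bbox"],1),round(r["conf"],2)) for r in spotter.spot_in("wrist",q)])
for p in [(.6195,-.17,.054),(.6195,-.28,.054)]: print(proj(c,E,p))
E
```

```text
1.9 [ 0.6315 -0.2033  0.199 ] [[-0.0227  0.9997 -0.0003]
 [ 0.9997  0.0227 -0.0005]
 [-0.0005 -0.0003 -1.    ]] 0.06008434585454765 [-0.3884  0.302   1.2927 -0.0006  1.547  -0.4111] [-0.4564  0.4741 -0.1057]
pad [(array([252.3, 144.1, 262.3, 222.8]), 0.95), (array([ 58.2, 131. , 105.9, 213.4]), 0.76), (array([  5.3, 211.6,  62.5, 248. ]), 0.55)]
big_pad [(array([183.4, 129.7, 206.5, 225.1]), 0.82)]
rack [(array([163.8, 127.2, 288.3, 225.3]), 0.94)]
[252.1908 148.207 ]
[251.1676 229.256 ]
```

View pics/w2.png

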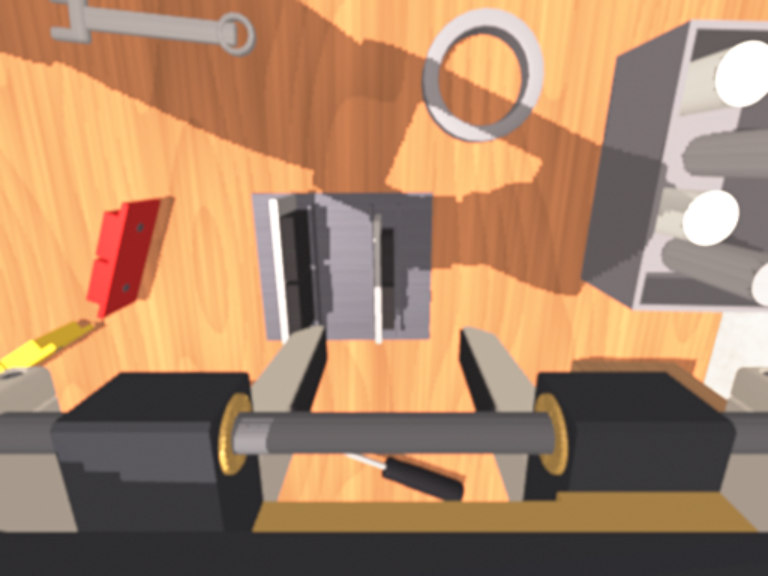

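```bash
python3 - <<'E'
from h import *
import pickle
c,E,st=pickle.load(open("w2.pkl","rb"))
im=c["color"][120:235,225:295]; save("w2c.png",cv2.resize(im,None,fx=5,fy=5,interpolation=cv2.INTER_CUBIC))
E
```

```text
(no output)
```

View pics/w2c.png

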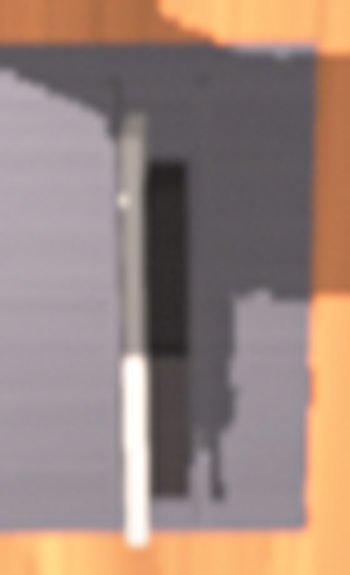

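```bash
python3 - <<'E'
from h import *
import pickle
np.set_printoptions(precision=4,suppress=True)
c,E,st=pickle.load(open("w2.pkl","rb"))
for p in [(249.2,142.8),(249.8,229),(254.4,142.8),(255,229),(262.6,153),(262.6,219)]:
    print(p,at_z(c,E,*p,.054))
E
```

```text
(249.2, 142.8) [ 0.6157 -0.1634  0.054 ]
(249.8, 229) [ 0.6176 -0.2797  0.054 ]
(254.4, 142.8) [ 0.6221 -0.1633  0.054 ]
(255, 229) [ 0.6247 -0.2795  0.054 ]
(262.6, 153) [ 0.6326 -0.1757  0.054 ]
(262.6, 219) [ 0.6347 -0.2646  0.054 ]
```

Call:
{"api": "drive_tool", "payload": {
  "motion": [
    [-0.1,-0.05,0.2,0,0,0,50],
    [-0.19,-0.05,0.45,0,0,0,50],
    [-0.19,-0.05,0.7,0,0,0,50],
    [-0.19,-0.05,0.9,0,0,0,50],
    [-0.19,-0.05,1.0,0,0,0,50],
    [-0.19,-0.05,1.0,0,0,0,50]
  ],
  "force": 25
}}

```text
clock: 2.7
position: [0.6265, -0.2187, 0.0975]
tcp_rot: [[-0.027, 1.0, -0.003], [1.0, 0.027, 0.001], [0.001, -0.003, -1.0]]
contact_force: [-0.3, -0.1, 1.1]
finger_gap: 0.0499
```

```bash
python3 - <<'E'
from h import *
import pickle
np.set_printoptions(precision=4,suppress=True)
st=readout.read_state(); c=vision.read_camera("wrist")
print(st["clock"],st["position"],st["finger_gap"],st["contact_force"])
save("w3.png",cv2.resize(c["color"],None,fx=1.5,fy=1.5))
E
```

```text
2.7 [ 0.6265 -0.2187  0.0975] 0.04988894508650131 [-0.2749 -0.1203  1.1392]
```

View pics/w3.png

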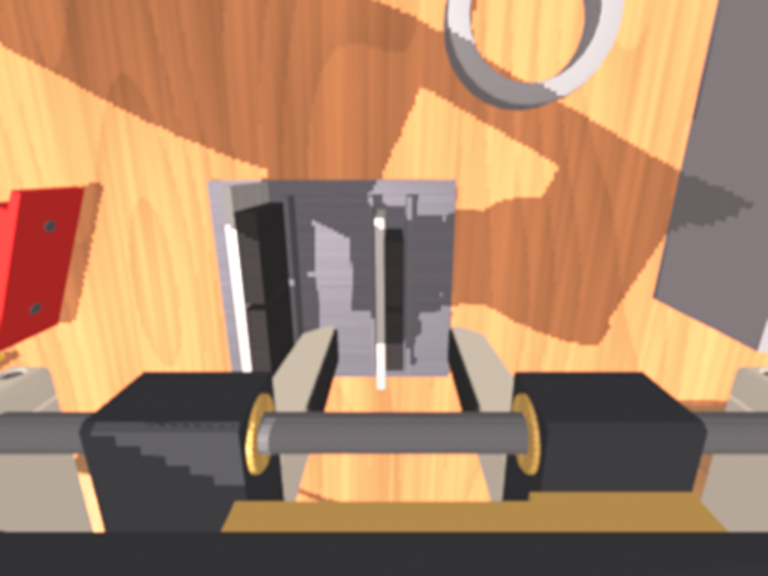

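```bash
python3 - <<'E'
from h import *
np.set_printoptions(precision=4,suppress=True)
st=readout.read_state(); c=vision.read_camera("wrist");E=ext(c,st)
for p in [(250.3,138.5),(250.8,259),(255.5,150),(268.7,153),(269,246)]: print(at_z(c,E,*p,.054))
print(proj(c,E,st["position"]))
E
```

```text
[ 0.6166 -0.1641  0.054 ]
[ 0.6187 -0.281   0.054 ]
[ 0.6212 -0.1739  0.054 ]
[ 0.6328 -0.1762  0.054 ]
[ 0.6361 -0.2663  0.054 ]
[261.0726 219.018 ]
```

Call:
{"api": "drive_tool", "payload": {
  "motion": [
    [-0.02,0.0,0.15,0,0,0,50],
    [-0.03,0.0,0.3,0,0,0,50],
    [-0.03,0.0,0.45,0,0,0,50],
    [-0.03,0.0,0.54,0,0,0,50],
    [-0.03,0.0,0.54,0,0,0,50]
  ]
}}

```text
clock: 3.3
position: [0.6263, -0.2221, 0.0433]
tcp_rot: [[-0.026, 1.0, -0.003], [1.0, 0.026, 0.001], [0.001, -0.003, -1.0]]
contact_force: [0.8, 0.2, 0.1]
finger_gap: 0.0497
```

Centred (pad measured at 0.626, -0.222). Closing.

Call:
{"api": "drive_tool", "payload": {
  "motion": [
    [0,0,0,0,0,0,30],
    [0,0,0,0,0,0,22],
    [0,0,0,0,0,0,16],
    [0,0,0,0,0,0,12],
    [0,0,0,0,0,0,10],
    [0,0,0,0,0,0,10],
    [0,0,0,0,0,0,10]
  ],
  "force": 30
}}

```text
clock: 4.0
position: [0.6264, -0.2221, 0.0435]
tcp_rot: [[-0.026, 1.0, -0.003], [1.0, 0.026, 0.001], [0.001, -0.003, -1.0]]
contact_force: [-0.2, -0.0, 0.4]
finger_gap: 0.0102
```

```bash
python3 - <<'E'
from h import *
np.set_printoptions(precision=4,suppress=True)
st=readout.read_state(); c=vision.read_camera("wrist");E=ext(c,st)
save("w4.png",cv2.resize(c["color"],None,fx=1.5,fy=1.5))
c=vision.read_camera("side")
save("s4.png",cv2.resize(c["color"][190:310,240:400],None,fx=5,fy=5))
E
```

```text
(no output)
```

View pics/w4.png

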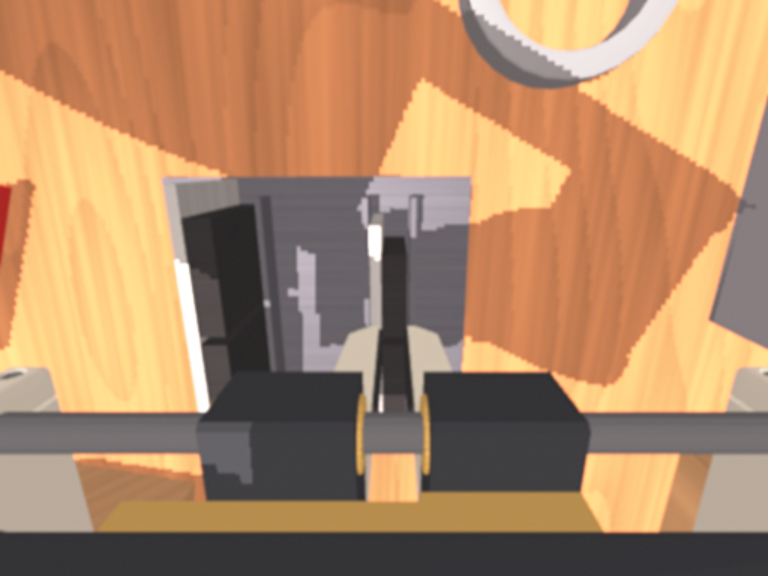

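View pics/s4.png

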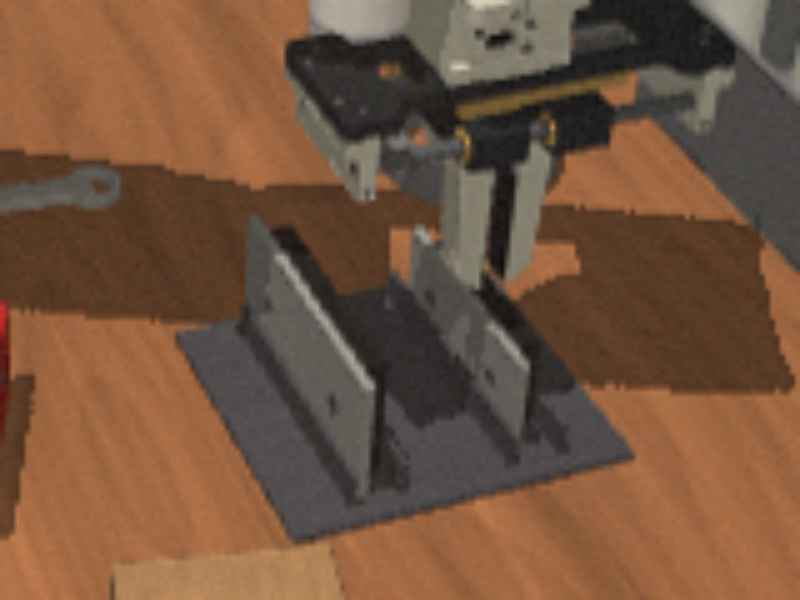

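```bash
python3 - <<'E'
from h import *
np.set_printoptions(precision=4,suppress=True)
st=readout.read_state(); c=vision.read_camera("side");E=ext(c)
print(st["finger_gap"],st["position"],st["contact_force"],st["clock"])
o=np.array([240,190])
for p in [(.6264-.0085,-.222,.0325),(.6264,-.222,.0325),(.6264-.0085,-.222,.054),(.6264-.0085,-.222,.062),(.6264-.0085,-.2145,.0325),(.6264-.0085,-.2295,.0325),(.6264-.0085,-.167,.054),(.6264-.0085,-.277,.054)]: print(p,(proj(c,E,p)-o)*5)
c=vision.read_camera("scene");E=ext(c)
for p in [(.6264,-.222,.0325),(.6264,-.222,.054),(.6264-.0085,-.167,.054),(.6264-.0085,-.277,.054)]: print(p,proj(c,E,p),(proj(c,E,p)-[150,190])*7)
save("sc4.png",cv2.resize(c["color"][190:275,150:250],None,fx=7,fy=7))
E
```

```text
0.010339010458145175 [ 0.6263 -0.2221  0.0433] [ 0.0861  0.0492 -0.759 ] 4.1
(0.6179, -0.222, 0.0325) [458.0393 325.2455]
(0.6264, -0.222, 0.0325) [474.3426 321.8553]
(0.6179, -0.222, 0.054) [461.873 289.688]
(0.6179, -0.222, 0.062) [463.3211 276.2563]
(0.6179, -0.2145, 0.0325) [451.2754 315.702 ]
(0.6179, -0.2295, 0.0325) [464.883  334.9017]
(0.6179, -0.167, 0.054) [413.3738 222.9665]
(0.6179, -0.277, 0.054) [514.7857 362.4815]
(0.6264, -0.222, 0.0325) [191.7091 259.5683] [291.9635 486.978 ]
(0.6264, -0.222, 0.054) [190.8876 254.6197] [286.213  452.3376]
(0.6179, -0.167, 0.054) [209.8972 247.4272] [419.2801 401.9901]
(0.6179, -0.277, 0.054) [170.1403 257.2676] [140.982  470.8735]
```

View pics/sc4.png

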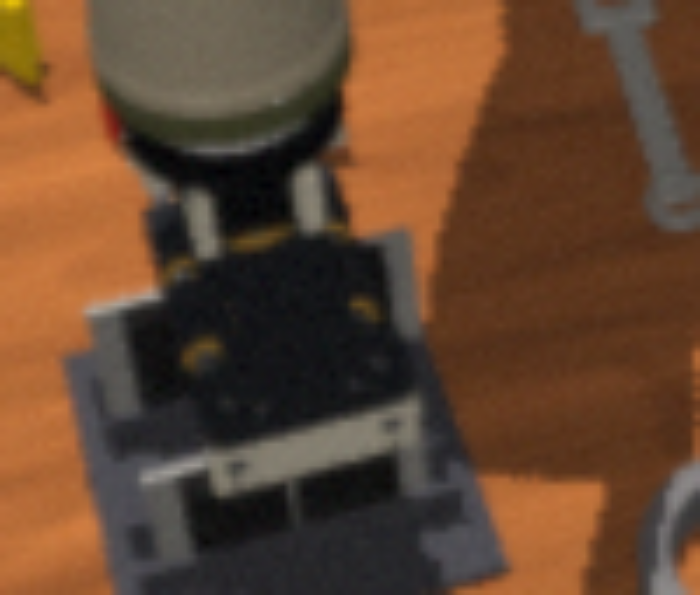

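```bash
python3 - <<'E'
from h import *
import pickle
D=pickle.load(open("d0.pkl","rb"))
c=vision.read_camera("side")
a=c["color"][205:285,310:365]; b=D["side"][0]["color"][205:285,310:365]
f=lambda x: cv2.resize(x,None,fx=7,fy=7,interpolation=cv2.INTER_NEAREST)
save("cmp.png",np.hstack([f(a),f(b)]))
print(readout.read_state()["clock"])
E
```

```text
4.25
```

View pics/cmp.png

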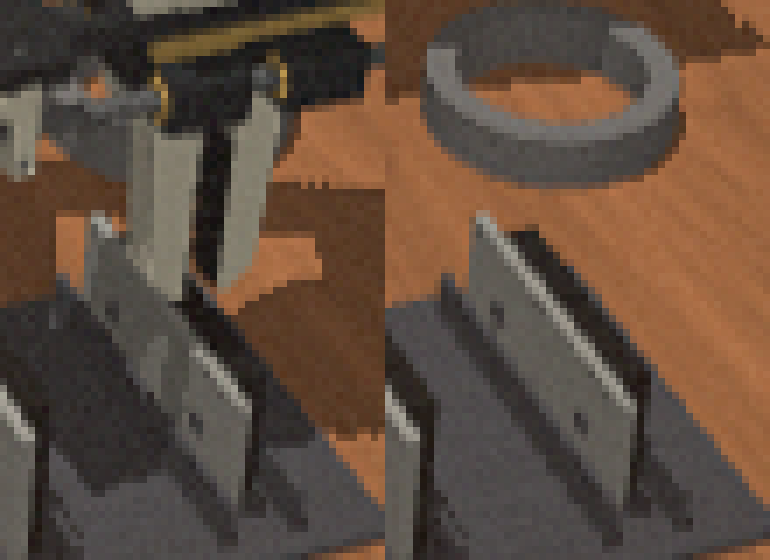

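```bash
python3 - <<'E'
from h import *
import pickle
np.set_printoptions(precision=2,suppress=True)
D=pickle.load(open("d0.pkl","rb"))
for z in (.178,.188,.198,.208,.218):
  print(z,[proj(*D[n],(.5994+s*.055,0,z)) for n in ("side","scene") for s in (-1,1)])
a=D["side"][0]["color"][80:170,240:350]; b=D["scene"][0]["color"][130:210,230:310]
save("f0.png",cv2.resize(a,None,fx=6,fy=6)); save("f1.png",cv2.resize(b,None,fx=6,fy=6))
E
```

```text
0.178 [array([273.1 , 164.08]), array([312.55, 158.18]), array([258.84, 184.96]), array([272.78, 211.19])]
0.188 [array([273.15, 160.62]), array([312.78, 154.76]), array([258.9 , 182.22]), array([272.95, 208.41])]
0.198 [array([273.2 , 157.13]), array([313.02, 151.32]), array([258.96, 179.46]), array([273.11, 205.6 ])]
0.208 [array([273.25, 153.6 ]), array([313.25, 147.85]), array([259.02, 176.65]), array([273.28, 202.74])]
0.218 [array([273.31, 150.04]), array([313.49, 144.34]), array([259.09, 173.81]), array([273.45, 199.85])]
```

View pics/f0.png

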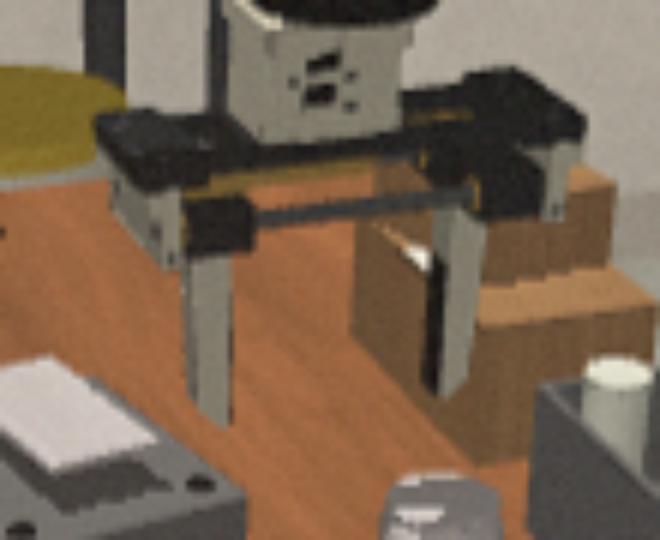

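View pics/f1.png

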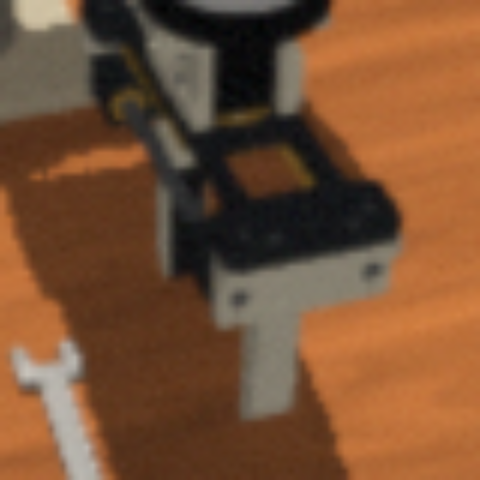

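The fingers closed above the pad. The images put the fingertips about 28 mm higher than the reported TCP implies, so I'll check that against the wrist camera before moving.

```bash
python3 - <<'E'
from h import *
import pickle
np.set_printoptions(precision=4,suppress=True)
c,E,st=pickle.load(open("w2.pkl","rb"))
# rack corners in w2 (image/1.5)
im=c["color"]
save("w2r.png",cv2.resize(im[115:240,150:300],None,fx=5,fy=5,interpolation=cv2.INTER_CUBIC))
for p in [(253,193),(432,193),(267,339),(430,339)]: print(at_z(c,E,p[0]/1.5,p[1]/1.5,.004))
# fingertips pixel vs expected
for s in (-1,1):
  for d in (.011,-.018): print(d,proj(c,E,st["position"]+st["tcp_rot"]@np.array([0,s*.030,d]))*1.5)
E
```

```text
[ 0.5004 -0.1521  0.004 ]
[ 0.6678 -0.1483  0.004 ]
[ 0.5038 -0.3005  0.004 ]
[ 0.6732 -0.2967  0.004 ]
0.011 [334.9326 320.4006]
-0.018 [326.1958 343.9239]
0.011 [448.3408 320.3615]
-0.018 [456.9057 343.8744]
```

View pics/w2r.png

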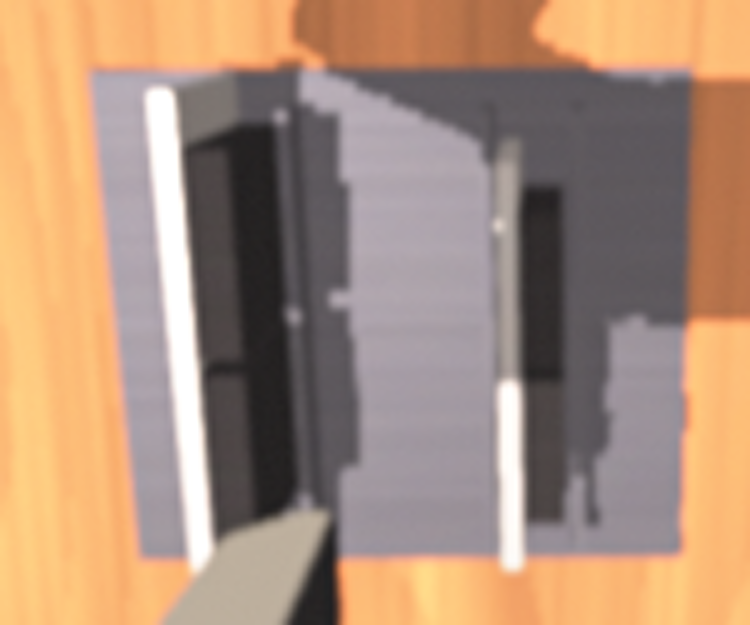

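The wrist camera and the reported TCP agree with the world: the rack base measures 168 x 148 mm. The visible fingertips, though, end about 18 mm behind the TCP, not 11 mm ahead of it, in all three cameras. I'll trust the images, re-open, go 28 mm lower and check from the side.

Call:
{"api": "drive_tool", "payload": {
  "motion": [
    [0,0,0,0,0,0,30],
    [0,0,0,0,0,0,50],
    [0,0,0,0,0,0,50],
    [0,0,0,0,0,0,50],
    [0,0,0.1,0,0,0,50],
    [0,0,0.2,0,0,0,50],
    [0,0,0.28,0,0,0,50],
    [0,0,0.28,0,0,0,50]
  ]
}}

```text
clock: 5.05
position: [0.6245, -0.2213, 0.0125]
tcp_rot: [[-0.026, 1.0, -0.007], [1.0, 0.026, 0.003], [0.003, -0.007, -1.0]]
contact_force: [-0.9, 1.2, -0.3]
finger_gap: 0.0502
```

```bash
python3 - <<'E'
from h import *
c=vision.read_camera("side")
f=lambda x: cv2.resize(x,None,fx=7,fy=7,interpolation=cv2.INTER_NEAREST)
save("s5.png",f(c["color"][215:295,290:370]))
st=readout.read_state(); print(st["position"],st["finger_gap"],st["contact_force"])
E
```

```text
[ 0.62511795 -0.22159516  0.01358065] 0.050432482531589155 [-0.4171973  -0.22304394 -0.02767825]
```

View pics/s5.png

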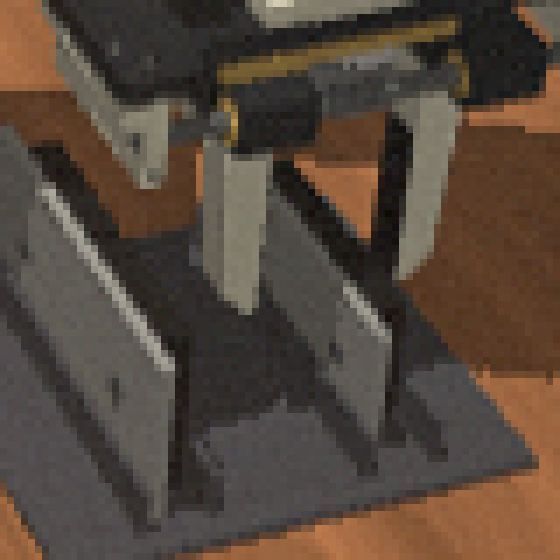

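Call:
{"api": "drive_tool", "payload": {
  "motion": [
    [0,0,0,0,0,0,30],
    [0,0,0,0,0,0,22],
    [0,0,0,0,0,0,16],
    [0,0,0,0,0,0,12],
    [0,0,0,0,0,0,10],
    [0,0,0,0,0,0,10],
    [0,0,0,0,0,0,10]
  ],
  "force": 30
}}

```text
clock: 5.8
position: [0.6253, -0.2217, 0.0139]
tcp_rot: [[-0.026, 1.0, -0.005], [1.0, 0.026, 0.002], [0.002, -0.005, -1.0]]
contact_force: [-1.0, 0.0, 2.1]
finger_gap: 0.0167
```

Gripped at 16.7 mm. Lifting straight up.

Call:
{"api": "drive_tool", "payload": {
  "motion": [
    [0,0,-0.1,0,0,0,10],
    [0,0,-0.3,0,0,0,10],
    [0,0,-0.5,0,0,0,10],
    [0,0,-0.7,0,0,0,10],
    [0,0,-0.9,0,0,0,10],
    [0,0,-0.9,0,0,0,10],
    [0,0,-0.9,0,0,0,10]
  ]
}}

```text
clock: 6.5
position: [0.6258, -0.2219, 0.1038]
tcp_rot: [[-0.026, 1.0, -0.005], [1.0, 0.026, 0.002], [0.002, -0.005, -1.0]]
contact_force: [0.4, 1.2, -3.7]
finger_gap: 0.017
```

```bash
python3 - <<'E'
from h import *
c=vision.read_camera("side"); d=vision.read_camera("scene")
f=lambda x: cv2.resize(x,None,fx=4,fy=4,interpolation=cv2.INTER_CUBIC)
save("s6.png",np.hstack([f(c["color"][190:310,280:380]),f(d["color"][170:290,150:250])]))
st=readout.read_state(); print(st["position"],st["finger_gap"],st["contact_force"],st["moment"])
E
```

```text
[ 0.62465678 -0.22139482  0.10199904] 0.016581877777470333 [-0.37966913  0.80653068 -3.86456983] [-0.00610906  0.00969181  0.00011802]
```

View pics/s6.png

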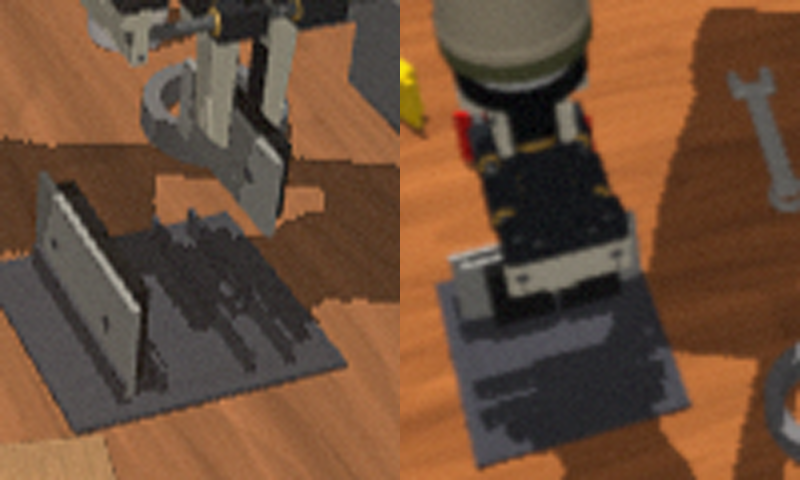

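Call:
{"api": "drive_tool", "payload": {
  "motion": [
    [0.2,-0.05,0,0,0,0,10],
    [0.5,-0.1,0,0,0,0,10],
    [0.8,-0.15,0,0,0,0,10],
    [1.0,-0.2,0,0,0,0,10],
    [1.0,-0.2,0,0,0,0,10]
  ]
}}

```text
clock: 7.1
position: [0.6007, -0.1191, 0.1011]
tcp_rot: [[-0.029, 1.0, -0.01], [1.0, 0.029, 0.005], [0.005, -0.01, -1.0]]
contact_force: [0.1, -0.5, -4.2]
finger_gap: 0.0167
```

Call:
{"api": "drive_tool", "payload": {
  "motion": [
    [0.3,-0.05,0,0,0,0,10],
    [0.6,-0.1,0,0,0,0,10],
    [0.9,-0.13,0,0,0,0,10],
    [1.0,-0.13,0,0,0,0,10],
    [1.0,-0.13,0,0,0,0,10]
  ]
}}

```text
clock: 7.6
position: [0.5848, -0.0188, 0.1014]
tcp_rot: [[-0.03, 0.999, -0.011], [1.0, 0.031, 0.004], [0.005, -0.01, -1.0]]
contact_force: [-0.1, 1.1, -3.5]
finger_gap: 0.0168
```

Call:
{"api": "drive_tool", "payload": {
  "motion": [
    [0.3,0,0,0,0,0,10],
    [0.6,0,0,0,0,0,10],
    [0.9,0,0,0,0,0,10],
    [1.0,0,0,0,0,0,10],
    [1.0,0,0,0,0,0,10],
    [1.0,0,0,0,0,0,10]
  ]
}}

```text
clock: 8.2
position: [0.5821, 0.0795, 0.1017]
tcp_rot: [[-0.03, 0.999, -0.011], [1.0, 0.03, 0.003], [0.004, -0.011, -1.0]]
contact_force: [-1.2, -0.4, -3.8]
finger_gap: 0.0169
```

Call:
{"api": "drive_tool", "payload": {
  "motion": [
    [0,0,0.1,-0.1,0,0,10],
    [0,0,0.2,-0.2,0,0,10],
    [0,0,0.35,-0.3,0,0,10],
    [0,0,0.5,-0.4,0,0,10],
    [0,0,0.65,-0.465,0,0,10],
    [0,0,0.75,-0.465,0,0,10],
    [0,0,0.82,-0.465,0,0,10],
    [0,0,0.85,-0.465,0,0,10],
    [0,0,0.85,-0.465,0,0,10],
    [0,0,0.85,-0.465,0,0,10]
  ]
}}

```text
clock: 9.2
position: [0.5837, 0.0798, 0.0191]
tcp_rot: [[-0.03, 0.772, 0.635], [1.0, 0.021, 0.022], [0.004, 0.636, -0.772]]
contact_force: [0.1, -0.6, -3.2]
finger_gap: 0.0168
```

```bash
python3 - <<'E'
from h import *
c=vision.read_camera("side"); d=vision.read_camera("scene")
f=lambda x: cv2.resize(x,None,fx=3,fy=3,interpolation=cv2.INTER_CUBIC)
save("s7.png",np.hstack([f(c["color"][110:290,200:330]),f(d["color"][130:310,200:330])]))
st=readout.read_state(); print(st["position"],st["tcp_rot"],st["finger_gap"],st["contact_force"],st["moment"])
E
```

```text
[0.58276467 0.07986466 0.01831548] [[-0.02995065  0.77192856  0.63500335]
 [ 0.99954464  0.02079666  0.02186363]
 [ 0.00367121  0.63536903 -0.77219992]] 0.016671708195699114 [-0.20112799  0.59747922 -4.36454047] [-0.00579085  0.76294556 -0.00692118]
```

View pics/s7.png

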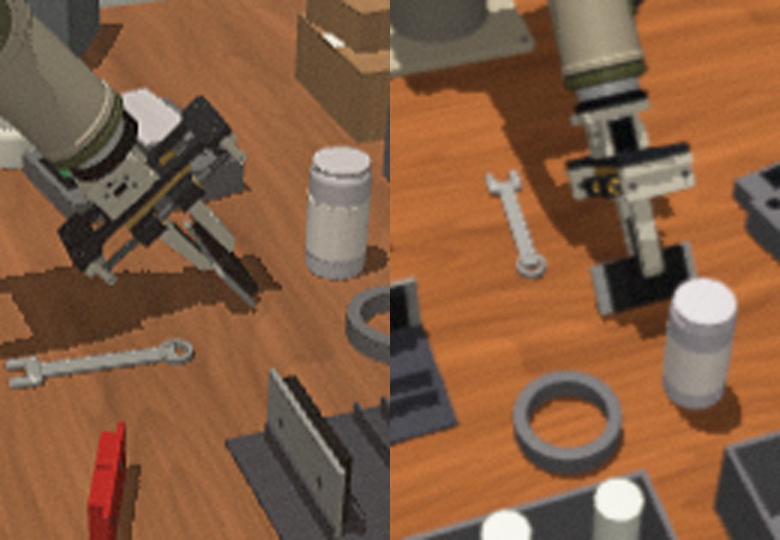

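Call:
{"api": "drive_tool", "payload": {
  "motion": [
    [0,-0.013,0.015,0,0,0,10],
    [0,-0.025,0.03,0,0,0,10],
    [0,-0.03,0.037,0,0,0,10],
    [0,-0.03,0.037,0,0,0,10]
  ]
}}

```text
clock: 9.7
position: [0.5825, 0.0799, 0.0131]
tcp_rot: [[-0.03, 0.772, 0.634], [1.0, 0.021, 0.022], [0.004, 0.635, -0.773]]
contact_force: [-1.3, 0.2, -2.9]
finger_gap: 0.0167
```

Call:
{"api": "drive_tool", "payload": {
  "motion": [
    [0,0,0,0,0,0,18],
    [0,0,0,0,0,0,20],
    [0,0,0,0,0,0,24],
    [0,0,0,0,0,0,28],
    [0,0,0,0,0,0,30],
    [0,0,0,0,0,0,30],
    [0,0,0,0,0,0,30]
  ]
}}

```text
clock: 10.4
position: [0.5825, 0.0799, 0.0132]
tcp_rot: [[-0.03, 0.772, 0.635], [1.0, 0.021, 0.022], [0.004, 0.635, -0.773]]
contact_force: [-0.8, -0.2, -1.6]
finger_gap: 0.03
```

```bash
python3 - <<'E'
from h import *
c=vision.read_camera("side"); d=vision.read_camera("scene")
f=lambda x: cv2.resize(x,None,fx=4,fy=4,interpolation=cv2.INTER_CUBIC)
save("s8.png",np.hstack([f(c["color"][150:240,230:330]),f(d["color"][170:260,230:330])]))
st=readout.read_state(); print(st["position"],st["finger_gap"],st["contact_force"],st["moment"])
E
```

```text
[0.58247509 0.07988287 0.01313103] 0.030283804088967362 [-0.09090818  0.67200572 -0.66781189] [-0.03509859  0.45467279 -0.02493602]
```

View pics/s8.png

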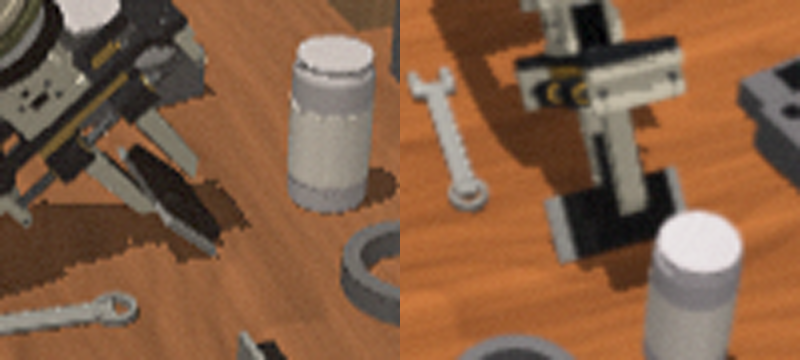

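Call:
{"api": "drive_tool", "payload": {
  "motion": [
    [0,0,-0.1,0,0,0,30],
    [0,0,-0.2,0,0,0,30],
    [0,0,-0.3,0,0,0,30],
    [0,0,-0.4,0,0,0,30],
    [0,0,-0.55,0,0,0,30],
    [0,0,-0.75,0,0,0,40],
    [0,0,-0.95,0,0,0,50],
    [0,0,-0.95,0,0,0,60]
  ]
}}

```text
clock: 11.3
position: [0.5377, 0.0816, 0.0944]
tcp_rot: [[-0.028, 0.777, 0.629], [1.0, 0.021, 0.019], [0.002, 0.63, -0.777]]
contact_force: [1.3, -0.3, 0.3]
finger_gap: 0.0494
```

```bash
python3 - <<'E'
from h import *
c=vision.read_camera("side"); d=vision.read_camera("scene")
f=lambda x: cv2.resize(x,None,fx=4,fy=4,interpolation=cv2.INTER_CUBIC)
save("s9.png",np.hstack([f(c["color"][130:240,230:330]),f(d["color"][150:260,230:330])]))
st=readout.read_state(); print(st["clock"],st["position"],st["tcp_rot"],st["finger_gap"],st["contact_force"],st["moment"])
E
```

```text
11.4 [0.53627405 0.0813521  0.09083509] [[-0.02828723  0.77918144  0.62615982]
 [ 0.9995989   0.02119054  0.01878851]
 [ 0.001371    0.62644014 -0.77946833]] 0.057204529645126234 [ 0.00467845  1.00995696 -1.61660222] [0.03287412 0.2867875  0.00983472]
```

View pics/s9.png

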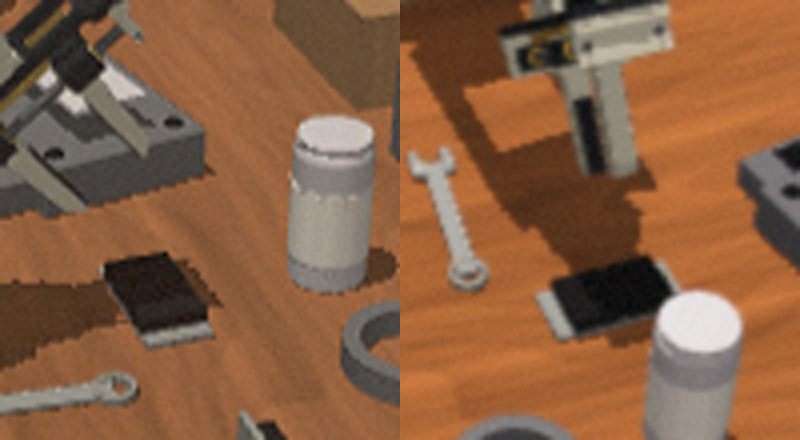

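Pad lies flat with lining up at scene ≈(302,221), clear of the can. Straightening the tool above it for a measurement.

Call:
{"api": "drive_tool", "payload": {
  "motion": [
    [0,0.15,-0.15,0,0,0,70],
    [0,0.3,-0.3,0.1,0,0,75],
    [-0.05,0.5,-0.45,0.2,0,0,75],
    [-0.1,0.7,-0.6,0.3,0,0,75],
    [-0.1,0.87,-0.7,0.4,0,0,75],
    [-0.1,0.87,-0.7,0.451,0,0,75],
    [-0.1,0.87,-0.7,0.451,0,0,75],
    [-0.1,0.87,-0.7,0.451,0,0,75]
  ]
}}

```text
clock: 12.2
position: [0.5602, 0.0717, 0.1965]
tcp_rot: [[-0.028, 1.0, -0.003], [1.0, 0.028, 0.001], [0.001, -0.002, -1.0]]
contact_force: [-0.3, -0.1, 0.2]
finger_gap: 0.0751
```

```bash
python3 - <<'E'
from h import *
import pickle
np.set_printoptions(precision=4,suppress=True)
st=readout.read_state(); c=vision.read_camera("wrist"); E=ext(c,st); pickle.dump((c,E,st),open("w10.pkl","wb"))
print(st["clock"],st["position"],st["tcp_rot"],st["qpos"])
save("w10.png",cv2.resize(c["color"],None,fx=1.5,fy=1.5))
print(proj(c,E,(.555,.08,.017)))
d=vision.read_camera("scene"); pickle.dump((d,ext(d)),open("sc10.pkl","wb"))
save("sc10.png",cv2.resize(d["color"][170:250,240:400],None,fx=5,fy=5,interpolation=cv2.INTER_CUBIC))
E
```

```text
12.2 [0.5602 0.0717 0.1965] [[-0.0281  0.9996 -0.0025]
 [ 0.9996  0.0281  0.0013]
 [ 0.0014 -0.0025 -1.    ]] [0.0356 0.0392 1.59   0.0014 1.5149 0.0074]
[258.0308 163.1843]
```

View pics/w10.png

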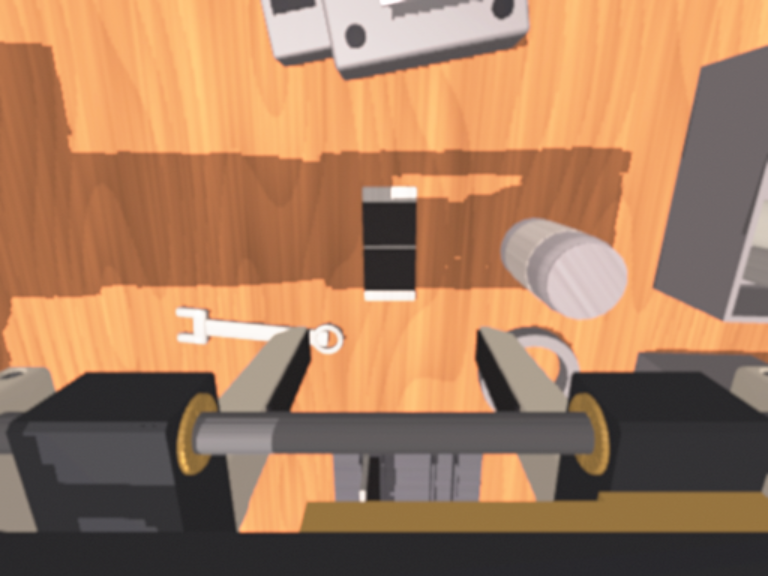

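View pics/sc10.png

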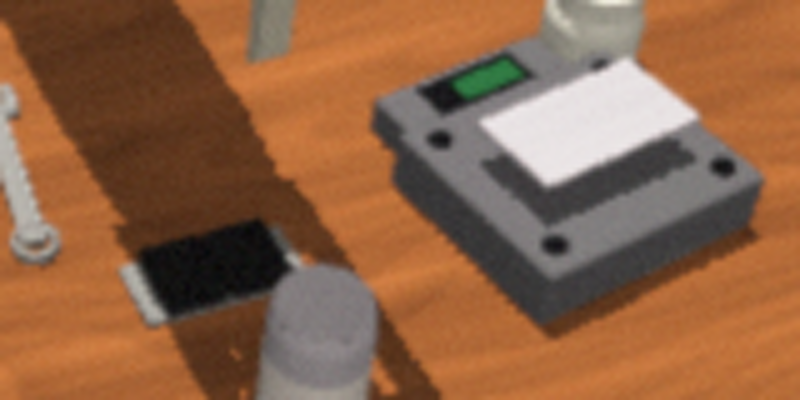

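```bash
python3 - <<'E'
from h import *
import pickle
np.set_printoptions(precision=4,suppress=True)
c,E,st=pickle.load(open("w10.pkl","rb"))
for p,z in [((362,187),.005),((417,187),.005),((364,301),.005),((415,301),.005),((362.5,201),.017),((416.5,201),.017),((364.5,290),.017),((414.5,290),.017),((390,247),.017)]:
    print(p,at_z(c,E,p[0]/1.5,p[1]/1.5,z))
im=c["color"][120:206,235:285]; save("w10c.png",cv2.resize(im,None,fx=7,fy=7,interpolation=cv2.INTER_CUBIC))
g=c["color"].max(2); m=np.zeros_like(g); m[125:205,235:285]=(g[125:205,235:285]<60)*255
cs,_=cv2.findContours(m,cv2.RETR_EXTERNAL,cv2.CHAIN_APPROX_NONE)
for k in cs:
    if cv2.contourArea(k)>100: print(cv2.contourArea(k),cv2.boundingRect(k)); pts=k[:,0].astype(float); 
pts=np.vstack([k[:,0] for k in cs if cv2.contourArea(k)>100]).astype(float)
W=np.array([at_z(c,E,u+.0,v+.0,.017)[:2] for u,v in pts]); r=cv2.minAreaRect((W*1000).astype(np.float32)); print(r)
E
```

```text
(362, 187) [0.5305 0.1311 0.005 ]
(417, 187) [0.5812 0.1325 0.005 ]
(364, 301) [0.5332 0.02   0.005 ]
(415, 301) [0.5842 0.0215 0.005 ]
(362.5, 201) [0.5319 0.1194 0.017 ]
(416.5, 201) [0.5806 0.1208 0.017 ]
(364.5, 290) [0.5344 0.0353 0.017 ]
(414.5, 290) [0.5824 0.0367 0.017 ]
(390, 247) [0.5578 0.078  0.017 ]
787.5 (243, 167, 33, 26)
855.0 (242, 136, 35, 27)
((556.6851196289062, 77.71434020996094), (46.56934356689453, 79.42057037353516), 1.6351284980773926)
```

View pics/w10c.png

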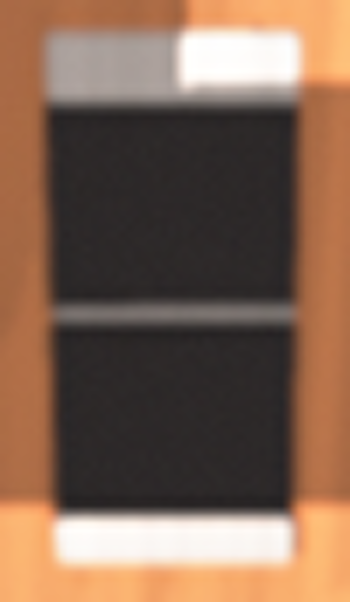

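```bash
python3 - <<'E'
from h import *
import pickle
np.set_printoptions(precision=1,suppress=True)
c,E,st=pickle.load(open("w10.pkl","rb"))
R=st["tcp_rot"];p=st["position"]
for d in (-.014,-.018,-.022):
  print(d,[proj(c,E,p+R@np.array([x,s*.0375,d]))*1.5 for s in(-1,1) for x in (-.0075,.0075)])
im=c["color"][210:275,150:350]; save("w10f.png",cv2.resize(im,None,fx=4,fy=4,interpolation=cv2.INTER_CUBIC))
E
```

```text
-0.014 [array([312.4, 354.8]), array([310.6, 325.4]), array([470.7, 354.7]), array([472.5, 325.3])]
-0.018 [array([310.8, 358.7]), array([308.9, 328.8]), array([472.3, 358.7]), array([474.2, 328.7])]
-0.022 [array([309.1, 362.8]), array([307.1, 332.3]), array([474. , 362.8]), array([476. , 332.2])]
```

View pics/w10f.png

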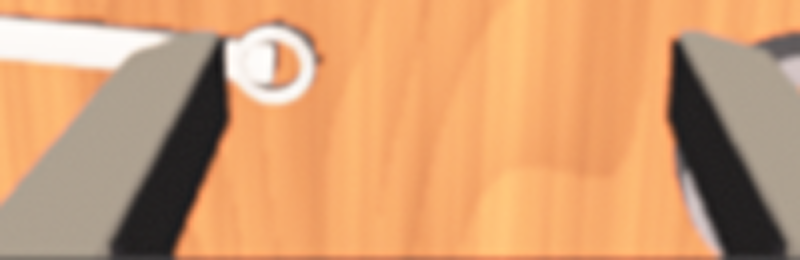

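```bash
python3 - <<'E'
from h import *
import pickle
np.set_printoptions(precision=4,suppress=True)
c,E,st=pickle.load(open("w10.pkl","rb"))
for p in [(582,277),(538,277),(626,277)]: print(at_z(c,E,p[0]/1.5,p[1]/1.5,.12))
D=pickle.load(open("d0.pkl","rb"))
for n in("scene","side"):
  c,E=D[n]; r=spotter.spot_in(n,"can")[0]["bbox"]; print(n,r)
  im=c["color"][int(r[1])-5:int(r[3])+5,int(r[0])-5:int(r[2])+5]; save("can_%s.png"%n,cv2.resize(im,None,fx=7,fy=7)); print(int(r[0])-5,int(r[1])-5, im.shape)
E
```

```text
[0.6896 0.0812 0.12  ]
[0.6596 0.0803 0.12  ]
[0.7196 0.082  0.12  ]
scene [314.5, 179.0, 393.1, 236.9]
309 174 (67, 89, 3)
side [304.1, 156.6, 325.3, 201.7]
299 151 (55, 31, 3)
```

View pics/can_side.png

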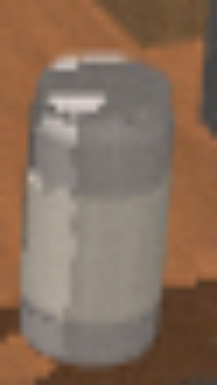

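View pics/can_scene.png

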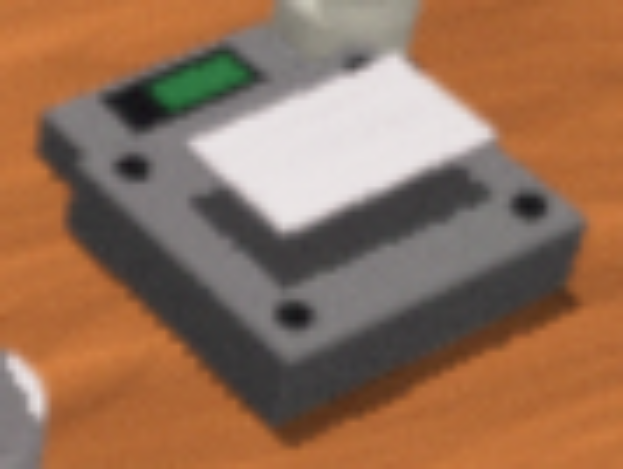

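Pad measured at (0.557, 0.077), yaw 1.6°, and its sizes check out. The wrist view also gives a fingertip offset of -18 mm. The gripper body would pass only about 8 mm from the can, so I'll go down 14 mm closer to the robot and let the closing jaws centre the pad.

Call:
{"api": "drive_tool", "payload": {
  "motion": [
    [0.03,-0.1,0.15,0,0,0,93],
    [0.05,-0.17,0.35,0,0,0,93],
    [0.05,-0.17,0.6,0,0,0,93],
    [0.05,-0.17,0.85,0,0,0,93],
    [0.05,-0.17,1.0,0,0,0,93],
    [0.05,-0.17,1.0,0,0,0,93],
    [0.05,-0.17,1.0,0,0,0,93]
  ]
}}

```text
clock: 13.1
position: [0.5428, 0.0767, 0.1008]
tcp_rot: [[-0.029, 1.0, 0.003], [1.0, 0.029, 0.001], [0.001, 0.003, -1.0]]
contact_force: [-0.2, 0.4, 0.0]
finger_gap: 0.0931
```

```bash
python3 - <<'E'
from h import *
st=readout.read_state(); c=vision.read_camera("wrist"); d=vision.read_camera("side")
print(st["clock"],st["position"],st["tcp_rot"][:,2],st["finger_gap"])
f=cv2.resize
save("w11.png",np.hstack([f(c["color"],(400,300)),f(d["color"][120:240,210:370],(400,300))]))
E
```

```text
13.1 [0.54281843 0.07670449 0.10083106] [ 0.00319105  0.00147808 -0.99999382] 0.09309541463987402
```

View pics/w11.png

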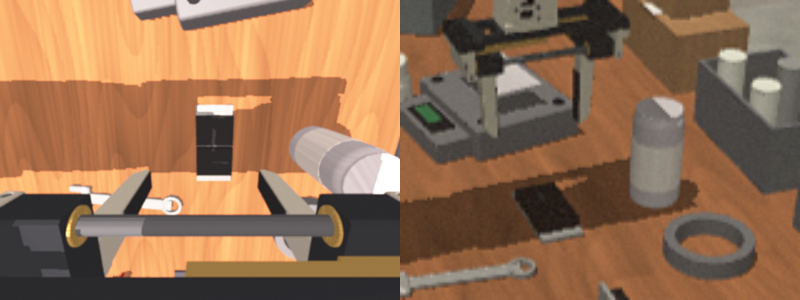

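Call:
{"api": "drive_tool", "payload": {
  "motion": [
    [0,0,0.15,0,0,0,93],
    [0,0,0.35,0,0,0,93],
    [0,0,0.55,0,0,0,93],
    [0,0,0.75,0,0,0,93],
    [0,0,0.9,0,0,0,93],
    [0,0,0.95,0,0,0,93],
    [0,0,0.95,0,0,0,93]
  ]
}}

```text
clock: 13.9
position: [0.5438, 0.0768, 0.006]
tcp_rot: [[-0.029, 1.0, 0.004], [1.0, 0.029, 0.002], [0.001, 0.004, -1.0]]
contact_force: [0.5, 0.1, -1.3]
finger_gap: 0.0932
```

```bash
python3 - <<'E'
from h import *
st=readout.read_state(); c=vision.read_camera("wrist"); d=vision.read_camera("side")
print(st["clock"],st["position"],st["tcp_rot"][:,2],st["finger_gap"],st["contact_force"])
f=cv2.resize
save("w12.png",np.hstack([f(c["color"],(400,300)),f(d["color"][140:215,230:330],(400,300),interpolation=cv2.INTER_NEAREST)]))
E
```

```text
13.9 [0.54375775 0.07684868 0.00595112] [ 0.00356834  0.00154767 -0.99999244] 0.09320479582601464 [ 0.48732791  0.06380374 -1.29881542]
```

View pics/w12.png

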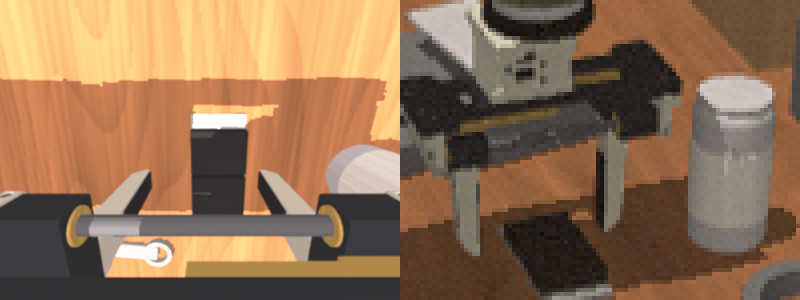

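Call:
{"api": "drive_tool", "payload": {
  "motion": [
    [0,0,0.06,0,0,0,93],
    [0,0,0.12,0,0,0,93],
    [0,0,0.16,0,0,0,93],
    [0,0,0.19,0,0,0,93],
    [0,0,0.19,0,0,0,93]
  ]
}}

```text
clock: 14.5
position: [0.5446, 0.0769, -0.0122]
tcp_rot: [[-0.029, 1.0, 0.005], [1.0, 0.029, 0.002], [0.001, 0.005, -1.0]]
contact_force: [-0.1, -0.6, -0.2]
finger_gap: 0.0928
```

```bash
python3 - <<'E'
from h import *
st=readout.read_state(); d=vision.read_camera("side"); c=vision.read_camera("scene")
print(st["clock"],st["position"],st["tcp_rot"][:,2],st["finger_gap"],st["contact_force"])
f=cv2.resize
save("w13.png",np.hstack([f(c["color"][175:235,260:340],(400,300),interpolation=cv2.INTER_NEAREST),f(d["color"][155:215,240:320],(400,300),interpolation=cv2.INTER_NEAREST)]))
E
```

```text
14.5 [ 0.54459422  0.07689865 -0.01215747] [ 0.00504647  0.00158772 -0.99998601] 0.0927999800176314 [-0.05167291 -0.63519967 -0.19691304]
```

View pics/w13.png

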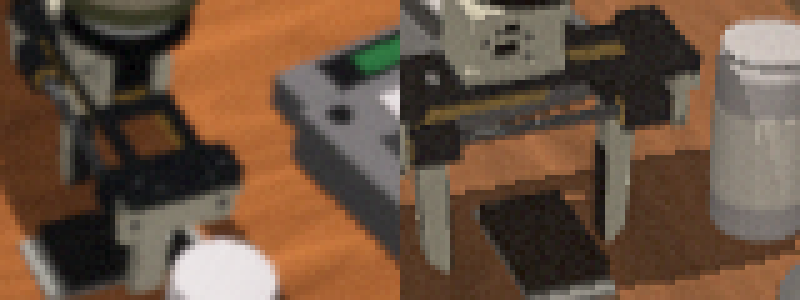

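Call:
{"api": "drive_tool", "payload": {
  "motion": [
    [0,0,0,0,0,0,86],
    [0,0,0,0,0,0,78],
    [0,0,0,0,0,0,72],
    [0,0,0,0,0,0,66],
    [0,0,0,0,0,0,60],
    [0,0,0,0,0,0,55],
    [0,0,0,0,0,0,50],
    [0,0,0,0,0,0,45],
    [0,0,0,0,0,0,43],
    [0,0,0,0,0,0,43],
    [0,0,0,0,0,0,43]
  ],
  "force": 25
}}

```text
clock: 15.7
position: [0.5455, 0.0769, -0.0113]
tcp_rot: [[-0.029, 1.0, 0.007], [1.0, 0.029, 0.002], [0.001, 0.007, -1.0]]
contact_force: [2.4, -0.7, 0.8]
finger_gap: 0.0498
```

Call:
{"api": "drive_tool", "payload": {
  "motion": [
    [0,0,-0.1,0,0,0,43],
    [0,0,-0.3,0,0,0,43],
    [0,0,-0.5,0,0,0,43],
    [0,0,-0.7,0,0,0,43],
    [0,0,-0.9,0,0,0,43],
    [0,0,-1.0,0,0,0,43],
    [0,0,-1.0,0,0,0,43]
  ]
}}

```text
clock: 16.4
position: [0.5455, 0.0768, 0.0902]
tcp_rot: [[-0.029, 1.0, 0.009], [1.0, 0.029, 0.002], [0.002, 0.009, -1.0]]
contact_force: [0.3, 0.5, -3.7]
finger_gap: 0.0494
```

Call:
{"api": "drive_tool", "payload": {
  "motion": [
    [0.05,0,-0.15,0,0,0,43],
    [0.1,0,-0.35,0,0,0,43],
    [0.2,0,-0.5,0,0,0,43],
    [0.2,0,-0.7,0,0,0,43],
    [0.2,0,-0.9,0,0,0,43],
    [0.2,0,-0.9,0,0,0,43]
  ]
}}

```text
clock: 17.0
position: [0.5458, 0.0976, 0.1837]
tcp_rot: [[-0.029, 0.999, 0.014], [1.0, 0.029, 0.002], [0.002, 0.014, -1.0]]
contact_force: [0.8, 0.2, -3.0]
finger_gap: 0.0494
```

```bash
python3 - <<'E'
from h import *
import pickle
np.set_printoptions(precision=4,suppress=True)
st=readout.read_state(); c=vision.read_camera("wrist"); E=ext(c,st); pickle.dump((c,E,st),open("w14.pkl","wb"))
print(st["clock"],st["position"],st["tcp_rot"],st["finger_gap"],st["contact_force"],st["moment"])
save("w14.png",cv2.resize(c["color"],None,fx=1.5,fy=1.5))
E
```

```text
17.0 [0.5458 0.0976 0.1837] [[-0.0292  0.9995  0.0135]
 [ 0.9996  0.0291  0.0024]
 [ 0.002   0.0136 -0.9999]] 0.04942194138549654 [ 0.792   0.1976 -3.0471] [-0.0099 -0.0822  0.0331]
```

View pics/w14.png

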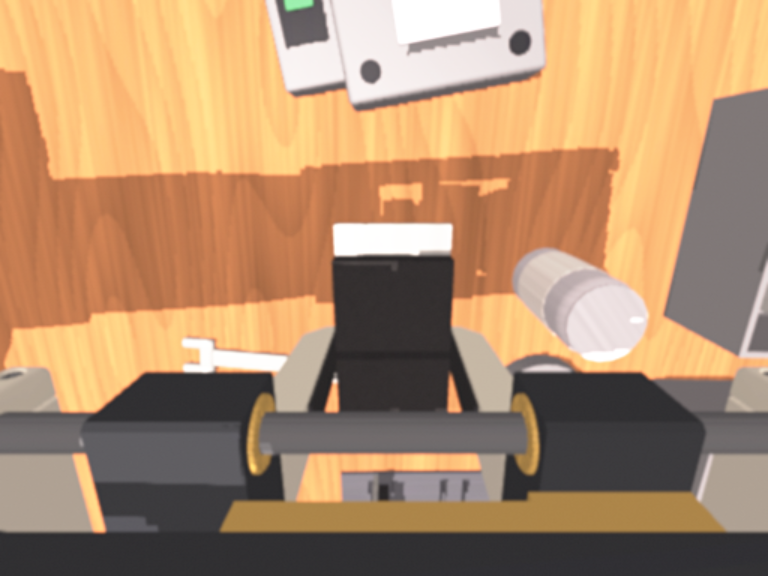

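Call:
{"api": "drive_tool", "payload": {
  "motion": [
    [0.2,0.05,0,0,0,-0.03,43],
    [0.45,0.1,0,0,0,-0.06,43],
    [0.7,0.2,0,0,0,-0.09,43],
    [0.9,0.25,0,0.004,0,-0.12,43],
    [1.0,0.27,0,0.004,0,-0.129,43],
    [1.0,0.27,0,0.004,0,-0.129,43],
    [1.0,0.27,0,0.004,0,-0.129,43]
  ]
}}

```text
clock: 17.75
position: [0.5686, 0.1975, 0.1812]
tcp_rot: [[-0.22, 0.975, 0.004], [0.976, 0.22, 0.0], [-0.0, 0.004, -1.0]]
contact_force: [0.6, 0.3, -3.3]
finger_gap: 0.0493
```

Call:
{"api": "drive_tool", "payload": {
  "motion": [
    [0.15,0,0,0.002,0,0,43],
    [0.3,0,0,0.004,0,0,43],
    [0.3,0,0,0.005,0,0,43],
    [0.3,0,0,0.005,0,0,43],
    [0.3,0,0,0.005,0,0,43]
  ]
}}

```text
clock: 18.25
position: [0.562, 0.2267, 0.1813]
tcp_rot: [[-0.22, 0.975, -0.003], [0.975, 0.22, -0.001], [-0.001, -0.003, -1.0]]
contact_force: [1.1, 0.7, -4.4]
finger_gap: 0.0495
```

```bash
python3 - <<'E'
from h import *
import pickle
np.set_printoptions(precision=4,suppress=True)
st=readout.read_state(); c=vision.read_camera("wrist"); E=ext(c,st); pickle.dump((c,E,st),open("w15.pkl","wb"))
print(st["clock"],st["position"],st["tcp_rot"],st["finger_gap"],st["contact_force"],st["moment"])
save("w15.png",cv2.resize(c["color"],None,fx=1.5,fy=1.5))
save("w15c.png",cv2.resize(c["color"][0:175,180:340],None,fx=4.5,fy=3.4,interpolation=cv2.INTER_CUBIC))
E
```

```text
18.25 [0.562  0.2267 0.1813] [[-0.22    0.9755 -0.0031]
 [ 0.9755  0.22   -0.0013]
 [-0.0006 -0.0033 -1.    ]] 0.04953523005129935 [ 1.0842  0.7438 -4.4244] [0.0042 0.0416 0.0432]
```

View pics/w15.png

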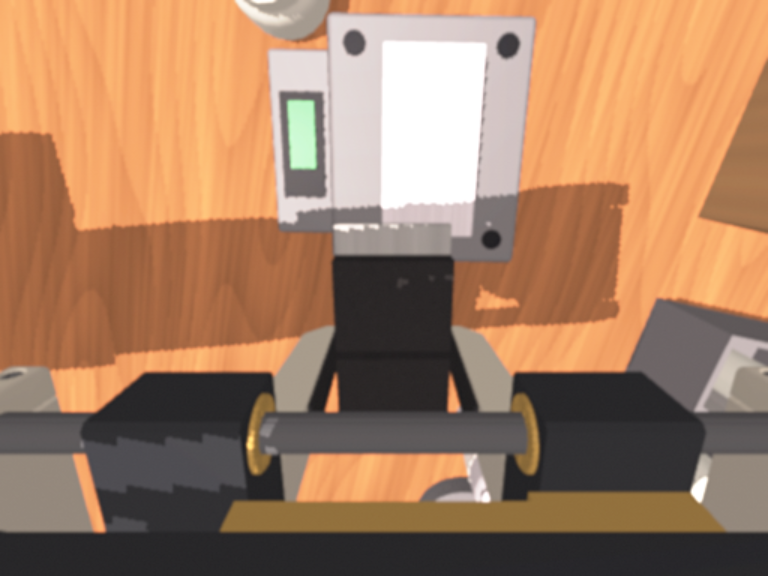

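View pics/w15c.png

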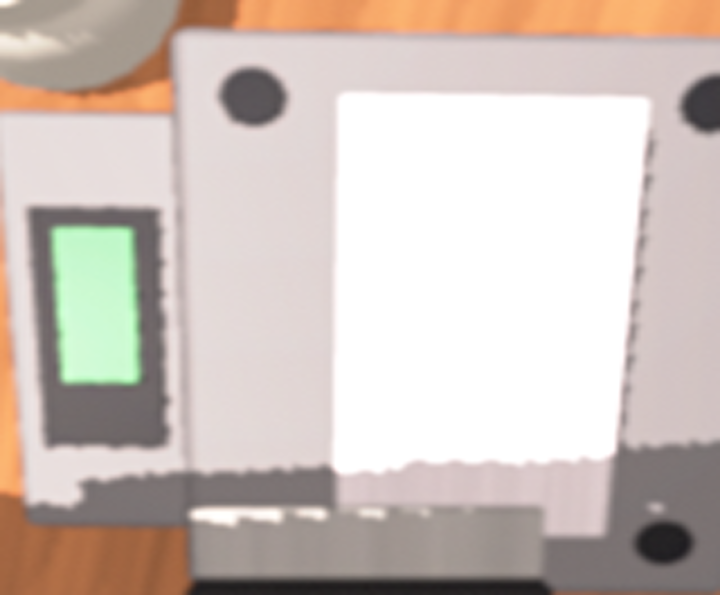

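```bash
python3 - <<'E'
from h import *
import pickle
np.set_printoptions(precision=4,suppress=True)
c,E,st=pickle.load(open("w15.pkl","rb"))
P={}
for n,p in dict(fl=(337,92),fr=(650,98),nr=(605,536),l2=(334,505)).items():
    P[n]=at_z(c,E,180+p[0]/4.5,p[1]/3.4,.075); print(n,P[n])
g=lambda a,b:(np.linalg.norm(P[b]-P[a]),np.degrees(np.arctan2(*(P[b]-P[a])[1::-1])))
print("far",g("fl","fr"),"right",g("nr","fr"),"left",g("l2","fl"))
C=(P["fl"]+P["nr"])/2; print("centre",C)
R=st["tcp_rot"]; print("tool yaw",np.degrees(np.arctan2(-R[0,0],R[1,0])))
# pad in hand: same image: slot & corners at held height
# pad plate top z = pos+.0113+.005 ; lining top = pos+.0113+.017
z=st["position"][2]+.0113
T=lambda w:R.T@(w-st["position"])*1000
for p,dz in [((333,224),.005),((451,224),.005),((333,258),.017),((453,258),.017),((337,353),.017),((450,353),.017)]:
    print(p,T(at_z(c,E,p[0]/1.5,p[1]/1.5,z+dz)))
im=c["color"][140:275,210:315]; save("w15p.png",cv2.resize(im,None,fx=6,fy=4.4,interpolation=cv2.INTER_CUBIC))
E
```

```text
fl [0.5214 0.3779 0.075 ]
fr [0.5879 0.3913 0.075 ]
nr [0.6131 0.2673 0.075 ]
l2 [0.5458 0.2624 0.075 ]
far (np.float64(0.06778994421477297), np.float64(11.380566545895032)) right (np.float64(0.12657904693696337), np.float64(101.48757972071668)) left (np.float64(0.11806027078859044), np.float64(101.939680644577))
centre [0.5672 0.3226 0.075 ]
tool yaw 12.709902620391158
(333, 224) [ 54.6606 -24.7656 -16.2503]
(451, 224) [ 54.6716  25.3389 -16.4169]
(333, 258) [ 42.6008 -23.5599 -28.2472]
(453, 258) [ 42.6215  24.9345 -28.4085]
(337, 353) [  0.3931 -23.5956 -28.2219]
(450, 353) [  0.4453  25.4265 -28.385 ]
```

View pics/w15p.png

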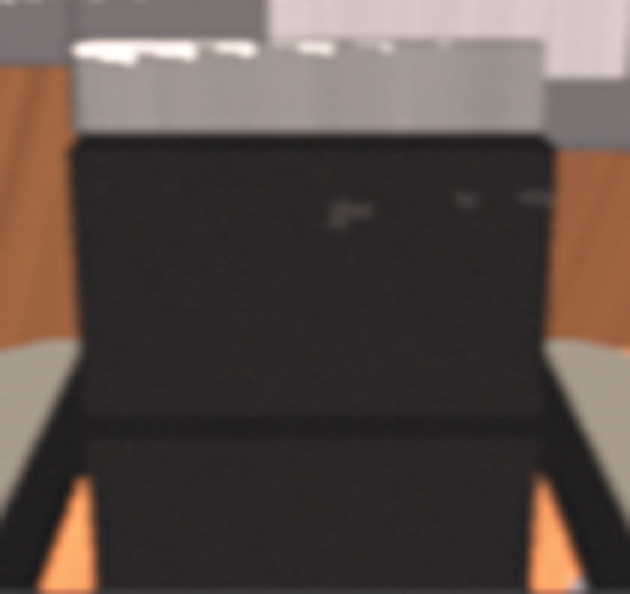

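Call:
{"api": "drive_tool", "payload": {
  "motion": [
    [0.2,0.06,0,-0.002,0,0,43],
    [0.45,0.13,0,-0.004,0,0.005,43],
    [0.7,0.2,0,-0.007,0,0.01,43],
    [0.88,0.25,0,-0.007,0,0.01,43],
    [0.92,0.26,0,-0.007,0,0.01,43],
    [0.92,0.26,0,-0.007,0,0.01,43],
    [0.92,0.26,0,-0.007,0,0.01,43],
    [0.92,0.26,0,-0.007,0,0.01,43]
  ]
}}

```text
clock: 19.1
position: [0.5674, 0.321, 0.1811]
tcp_rot: [[-0.204, 0.979, 0.007], [0.979, 0.204, 0.001], [-0.001, 0.007, -1.0]]
contact_force: [-0.2, 0.5, -3.0]
finger_gap: 0.0495
```

Call:
{"api": "drive_tool", "payload": {
  "motion": [
    [0.01,0.005,0.1,0,0,0,43],
    [0.01,0.005,0.25,0,0,0,43],
    [0.01,0.005,0.45,0,0,0,43],
    [0.01,0.005,0.65,0,0,0,43],
    [0.01,0.005,0.8,0,0,0,43],
    [0.01,0.005,0.9,0,0,0,43],
    [0.01,0.005,0.95,0,0,0,43],
    [0.01,0.005,0.95,0,0,0,43],
    [0.01,0.005,0.95,0,0,0,43]
  ]
}}

```text
clock: 20.0
position: [0.5689, 0.3224, 0.0871]
tcp_rot: [[-0.204, 0.979, 0.008], [0.979, 0.204, 0.001], [-0.001, 0.008, -1.0]]
contact_force: [-0.8, -0.6, -2.0]
finger_gap: 0.0497
```

```bash
python3 - <<'E'
from h import *
import pickle
np.set_printoptions(precision=4,suppress=True)
st=readout.read_state(); d=vision.read_camera("side"); c=vision.read_camera("scene"); 
print(st["clock"],st["position"],st["tcp_rot"],st["contact_force"],st["moment"])
f=lambda x: cv2.resize(x,(400,450),interpolation=cv2.INTER_CUBIC)
save("s16.png",np.hstack([f(c["color"][150:240,315:395]),f(d["color"][100:190,205:285])]))
E
```

```text
20.0 [0.5689 0.3224 0.0871] [[-0.2041  0.9789  0.0083]
 [ 0.979   0.2041  0.0012]
 [-0.0005  0.0084 -1.    ]] [-0.7642 -0.5891 -2.0023] [ 0.0204 -0.0167 -0.0656]
```

View pics/s16.png

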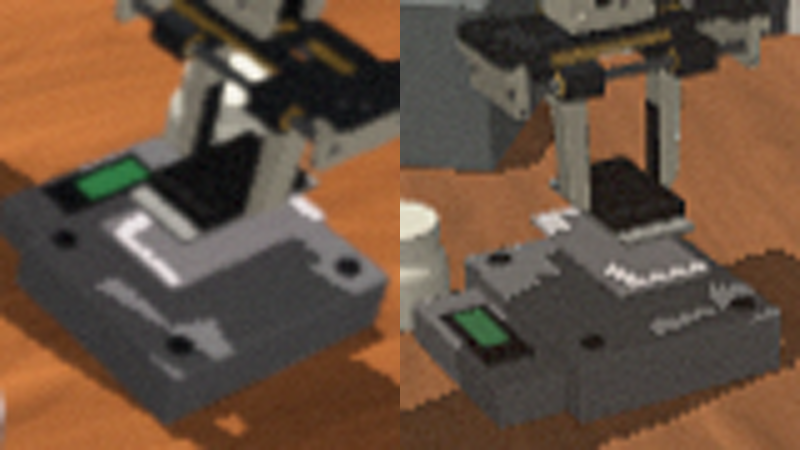

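Call:
{"api": "drive_tool", "payload": {
  "motion": [
    [0,-0.005,0.05,0,0,0,43],
    [0,-0.008,0.1,0,0,0,43],
    [0,-0.008,0.14,0,0,0,43],
    [0,-0.008,0.17,0,0,0,43],
    [0,-0.008,0.19,0,0,0,43],
    [0,-0.008,0.21,0,0,0,43],
    [0,-0.008,0.21,0,0,0,43],
    [0,-0.008,0.21,0,0,0,43]
  ]
}}

```text
clock: 20.9
position: [0.5686, 0.3224, 0.0665]
tcp_rot: [[-0.204, 0.979, 0.009], [0.979, 0.204, 0.002], [-0.0, 0.009, -1.0]]
contact_force: [0.0, -0.9, -3.5]
finger_gap: 0.0496
```

```bash
python3 - <<'E'
from h import *
np.set_printoptions(precision=4,suppress=True)
d=vision.read_camera("side"); c=vision.read_camera("scene"); st=readout.read_state()
print(st["clock"],st["position"],st["contact_force"],st["moment"])
f=lambda x: cv2.resize(x,(400,400),interpolation=cv2.INTER_CUBIC)
save("s17.png",np.hstack([f(c["color"][170:230,320:380]),f(d["color"][125:175,225:275])]))
E
```

```text
21.0 [0.5687 0.3225 0.0667] [ 0.4638  0.6784 -3.6066] [-0.0022  0.0008  0.0277]
```

View pics/s17.png

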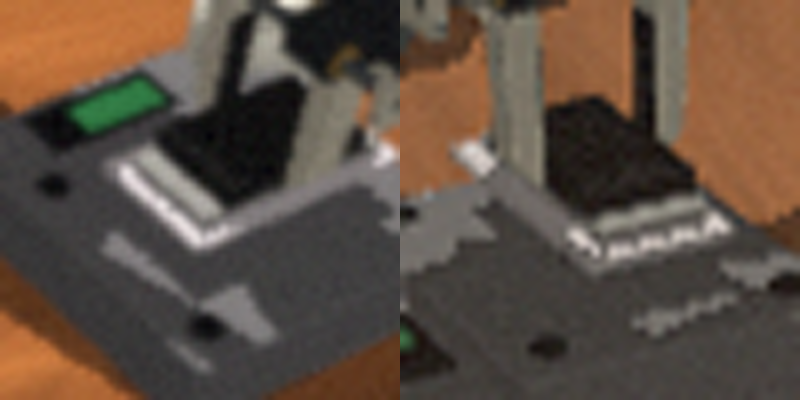

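The pad is about 3 mm above the pan, with pan rim visible around it. Lowering slowly until the pan carries part of the weight.

Call:
{"api": "drive_tool", "payload": {
  "motion": [
    [0,0,0.01,0,0,0,43],
    [0,0,0.02,0,0,0,43],
    [0,0,0.03,0,0,0,43],
    [0,0,0.035,0,0,0,43],
    [0,0,0.04,0,0,0,43],
    [0,0,0.045,0,0,0,43],
    [0,0,0.05,0,0,0,43],
    [0,0,0.05,0,0,0,43],
    [0,0,0.05,0,0,0,43]
  ]
}}

```text
clock: 21.9
position: [0.5687, 0.3225, 0.0618]
tcp_rot: [[-0.204, 0.979, 0.009], [0.979, 0.204, 0.002], [-0.0, 0.009, -1.0]]
contact_force: [-0.7, -0.0, -1.4]
finger_gap: 0.0498
```

```bash
python3 - <<'E'
from h import *
np.set_printoptions(precision=4,suppress=True)
for i in range(3):
    c=vision.read_camera("scene"); st=readout.read_state(); print(st["clock"],st["position"],st["contact_force"],st["moment"])
E
```

```text
21.95 [0.5688 0.3224 0.0618] [-1.7326 -1.7952 -1.8377] [-0.0763  0.1899 -0.0132]
22.0 [0.5688 0.3225 0.0618] [-1.4165  0.0711 -2.574 ] [-0.0742  0.1882 -0.0073]
22.05 [0.5687 0.3225 0.0618] [-0.624  -1.8005 -1.6065] [-0.0757  0.2245  0.0228]
```

Call:
{"api": "drive_tool", "payload": {
  "motion": [
    [0,0,0.005,0,0,0,43],
    [0,0,0.01,0,0,0,43],
    [0,0,0.015,0,0,0,43],
    [0,0,0.018,0,0,0,43],
    [0,0,0.018,0,0,0,43]
  ]
}}

```text
clock: 22.55
position: [0.5688, 0.3225, 0.06]
tcp_rot: [[-0.204, 0.979, 0.009], [0.979, 0.204, 0.002], [-0.0, 0.01, -1.0]]
contact_force: [-0.6, -0.8, -1.2]
finger_gap: 0.0496
```

```bash
python3 - <<'E'
from h import *
np.set_printoptions(precision=4,suppress=True)
for i in range(2):
    c=vision.read_camera("scene"); st=readout.read_state(); print(st["clock"],st["position"],st["contact_force"],st["moment"])
E
```

```text
22.6 [0.5688 0.3225 0.0601] [-0.8178  0.8908 -0.0584] [-0.168   0.3538  0.023 ]
22.65 [0.5688 0.3225 0.06  ] [-1.0808 -1.0372  0.3109] [-0.0975  0.3326  0.0153]
```

Nearly all the weight is on the pan, so I'll release gradually.

Call:
{"api": "drive_tool", "payload": {
  "motion": [
    [0,0,0,0,0,0,50],
    [0,0,0,0,0,0,52],
    [0,0,0,0,0,0,54],
    [0,0,0,0,0,0,57],
    [0,0,0,0,0,0,60],
    [0,0,0,0,0,0,64],
    [0,0,0,0,0,0,64],
    [0,0,0,0,0,0,64]
  ]
}}

```text
clock: 23.45
position: [0.5688, 0.3225, 0.0601]
tcp_rot: [[-0.204, 0.979, 0.009], [0.979, 0.204, 0.002], [-0.0, 0.01, -1.0]]
contact_force: [-1.1, -0.8, 0.4]
finger_gap: 0.0642
```

```bash
python3 - <<'E'
from h import *
np.set_printoptions(precision=4,suppress=True)
d=vision.read_camera("side"); c=vision.read_camera("scene"); w=vision.read_camera("wrist"); st=readout.read_state()
print(st["clock"],st["position"],st["contact_force"],st["moment"],st["finger_gap"])
f=lambda x,s=(400,400): cv2.resize(x,s,interpolation=cv2.INTER_CUBIC)
save("s18.png",np.hstack([f(c["color"][170:230,320:380]),f(d["color"][125:175,225:275])]))
save("w18.png",w["color"])
E
```

```text
23.6 [0.5688 0.3225 0.06  ] [ 0.2221  0.2324 -0.8663] [-0.0013 -0.0402  0.0115] 0.06378880114301948
```

View pics/s18.png

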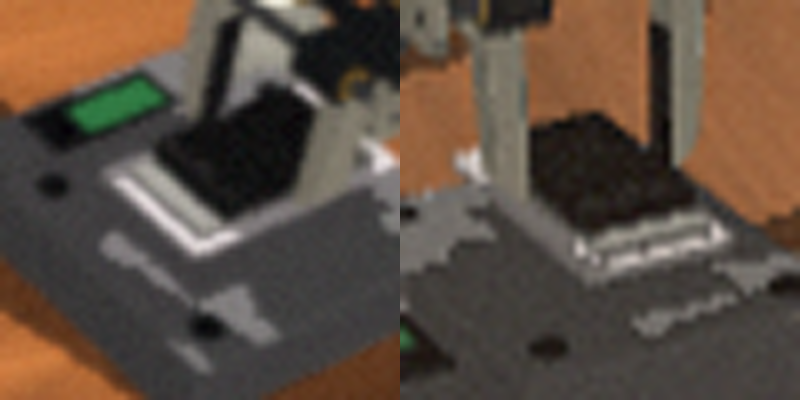

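View pics/w18.png

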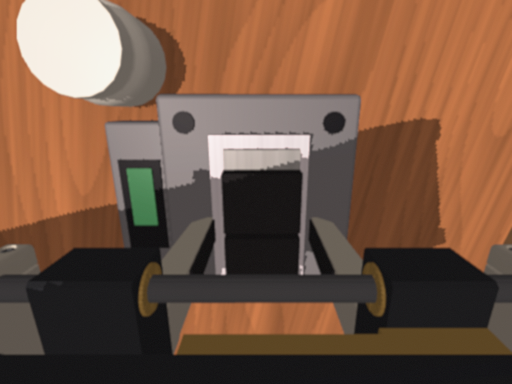

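Released, with the pad inside the pan on the visible sides. Retracting straight up.

Call:
{"api": "drive_tool", "payload": {
  "motion": [
    [0,0,-0.05,0,0,0,68],
    [0,0,-0.15,0,0,0,72],
    [0,0,-0.35,0,0,0,80],
    [0,0,-0.6,0,0,0,80],
    [0,0,-0.85,0,0,0,80],
    [0,0,-1.0,0,0,0,80],
    [0,0,-1.0,0,0,0,80]
  ]
}}

```text
clock: 24.3
position: [0.5697, 0.3232, 0.1641]
tcp_rot: [[-0.204, 0.979, 0.015], [0.979, 0.204, 0.004], [0.001, 0.015, -1.0]]
contact_force: [-0.1, -0.1, 0.0]
finger_gap: 0.08
```

Call:
{"api": "drive_tool", "payload": {
  "motion": [
    [-0.3,0,-0.1,0,0,0,80],
    [-0.7,0,-0.2,0,0,0,80],
    [-1.0,0,-0.3,0,0,0,80],
    [-1.0,0,-0.3,0,0,0,80],
    [-1.0,0,-0.3,0,0,0,80]
  ]
}}

```text
clock: 24.8
position: [0.5895, 0.2246, 0.1929]
tcp_rot: [[-0.203, 0.979, 0.014], [0.979, 0.202, 0.004], [0.001, 0.014, -1.0]]
contact_force: [-0.2, -0.3, 0.2]
finger_gap: 0.0801
```

```bash
python3 - <<'E'
from h import *
import pickle
np.set_printoptions(precision=4,suppress=True)
st=readout.read_state(); w=vision.read_camera("wrist"); E=ext(w,st); pickle.dump((w,E,st),open("w19.pkl","wb"))
d=vision.read_camera("side"); c=vision.read_camera("scene")
print(st["clock"],st["position"],st["contact_force"])
f=lambda x,s=(400,400): cv2.resize(x,s,interpolation=cv2.INTER_CUBIC)
save("s19.png",np.hstack([f(c["color"][170:230,320:380]),f(d["color"][125:175,225:275])]))
save("sc19.png",c["color"])
save("w19.png",cv2.resize(w["color"],None,fx=1.5,fy=1.5))
save("w19c.png",cv2.resize(w["color"][20:190,200:330],None,fx=5,fy=3.5,interpolation=cv2.INTER_CUBIC))
E
```

```text
24.8 [0.5895 0.2246 0.1929] [-0.1873 -0.2871  0.1607]
```

View pics/s19.png

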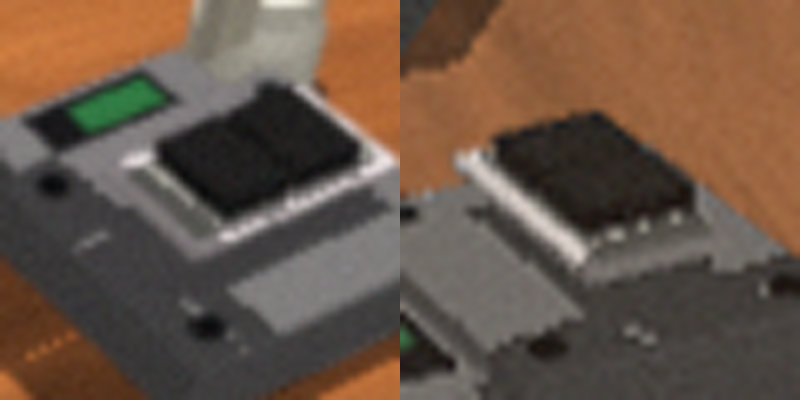

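View pics/w19c.png

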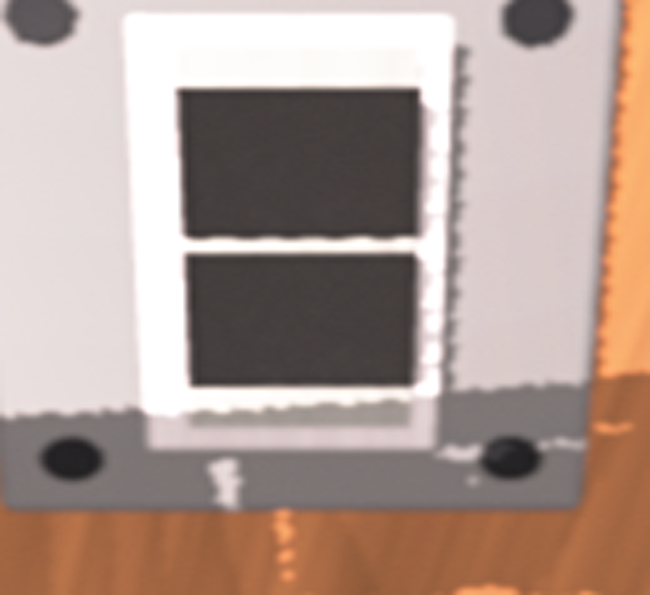

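View pics/sc19.png

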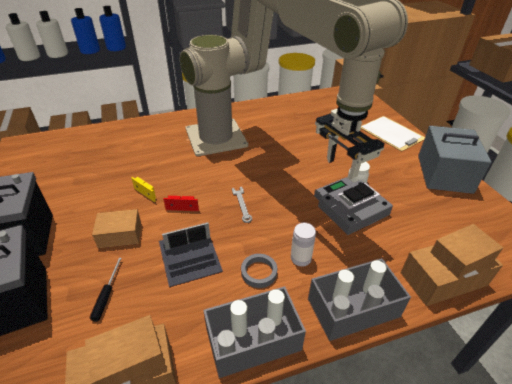

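```bash
python3 - <<'E'
from h import *
import pickle
np.set_printoptions(precision=4,suppress=True)
c,E,st=pickle.load(open("w19.pkl","rb"))
q=lambda p,z:at_z(c,E,200+p[0]/5,20+p[1]/3.5,z)
P=np.array([q(p,.0705) for p in [(125,15),(455,17),(438,448),(150,447)]])
L=np.array([q(p,.0875) for p in [(178,88),(420,88),(413,385),(191,385)]])
for n,X in(("pan",P),("lining",L)):
    e=[X[(i+1)%4]-X[i] for i in range(4)]
    print(n,X.mean(0),[(round(np.linalg.norm(v)*1000,1),round(np.degrees(np.arctan2(v[1],v[0])),1)) for v in e])
a=np.radians(11.8); R=np.array([[np.cos(a),-np.sin(a)],[np.sin(a),np.cos(a)]])
print("offset in pan frame mm",R.T@(L.mean(0)-P.mean(0))[:2]*1000)
E
```

```text
pan [0.5681 0.3226 0.0705] [(np.float64(67.7), np.float64(11.5)), (np.float64(126.3), np.float64(-78.4)), (np.float64(66.7), np.float64(-168.7)), (np.float64(126.0), np.float64(102.1))]
lining [0.5699 0.3223 0.0875] [(np.float64(47.8), np.float64(11.9)), (np.float64(82.2), np.float64(-78.0)), (np.float64(47.7), np.float64(-168.4)), (np.float64(82.0), np.float64(102.1))]
offset in pan frame mm [ 1.644  -0.6441]
```

```bash
python3 - <<'E'
from rig import arm
print(arm.sign_off())
E
```

```text
the job is handed in; nothing more can be done
None
```

The smaller brake pad, from the rack's far slot, is lying flat on the scale pan with the steel plate down and the lining up. I handed the job in at about 25 s. On the way I tipped the pad over on the clear counter, gripped it again across its 50 mm width, lowered it until the pan carried nearly all its weight, and let go.

**Last checks:**
- **Position:** from the wrist camera the pad is about 1.6 mm (x) and 0.6 mm (y) off the pan's centre. It is turned less than 1° from the pan, so about 6 mm of pan shows beyond the nearest edge.
- **Pan travel:** it sank about 4 mm of its 14 mm while I lowered the pad, based on arm height rather than a direct reading.
- **Other items:** in the last scene picture the big pad, can, tape, wrench and the red and yellow look-alikes look unmoved. I judged that by eye and did not measure it.
- **Robot:** the gripper was open and clear of everything at hand-in.

**What failed or disagreed:**
- **First grip missed:** the fingers closed above the pad. All three cameras show the fingertips about 18 mm behind the reported TCP, not 11 mm ahead of it as stated. I worked from the measured value after that.
- **Wrench position:** it reaches x ≈ 0.51, inside the zone described as always clear, so I laid the pad down at y ≈ 0.08 instead.
- **Pan position:** the cameras disagreed by up to about 6 mm in y (side against scene). I used about (0.568, 0.322), near the wrist camera's reading.

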